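# Close the filler cap of the hydraulic power pack

## Robot

A 6-joint arm with a two-finger parallel gripper is mounted at the origin on a cart in front of the work surface, level with it; the furniture and walls round the work are solid. World frame = base frame: x ahead of the robot, y to its left, z up, the work surface at z = 0. Lengths are in m, angles in degrees, forces in N, time in s.
With the tool pointing down it reaches from about 0.3 to 0.75 m from the base axis. Payload 8.5 kg.
Tool frame: the origin (TCP) lies on the centre line of the jaws, within the pads' length; the fingertips stand 17 mm ahead of it and the grasp point (between the pads) lies 2 mm behind it; z points along the fingers, y is the direction in which the jaws open and shut (so a half turn about z gives the same grasp; the last joint's range is limited). The gripper opens to 85 mm and grips with 20 to 120 N. Pads are 22 mm wide; open, the fingers measure 114 mm over their backs; the gripper's body (76 mm by 85 mm) begins 54 mm behind the grasp point. The pads swing forward as they close: fully open they stand 13 mm farther back than shut.
Start: joints at [57.221, 21.807, 74.336, -0, 83.858, -12.336], TCP at [0.192, 0.515, 0.248] pointing down, gripper open.
Joint ranges: [-178.18, 178.18], [-50.72, 133.34], [12.68, 142.11], [-81.47, 261.47], [9.98, 163.14], [-165.26, 165.26]. Speed limits (degrees/s): [136.94, 136.94, 180, 180, 180, 180].

## Interface

Orientations are given as a 3x3 rotation matrix whose columns are the frame's x, y, z axes.
In Python, from rig import env, imaging, close_job gives the robot as it stands.
- The arm moves only by the tool step_arm, never from a script. Its argument "steps" is one flat list of numbers, 7 for each row, row after row: the opening, from 0 (shut) to 1 (fully open), then the shift along the tool's x, y, z as a fraction of full scale, then the turn, a rotation vector about the tool's x, y, z as a fraction of full scale. A call has 1 to 10 rows; each row is the pose to reach, as a shift and turn from the pose commanded when the call began, along the tool's axes at that moment; what a row does not reach only later rows make up. Full scale, the value 1, is 0.3 m for a shift and 45 degrees for a turn. A row lasts 1/10 s, in which the tool goes at most 50 mm and 8.59 degrees, less where a joint would pass 70% of its speed; a pose out of reach is approached as far as the arm can. A call with a number of a shift or a turn outside -1 to 1 is refused whole. A call with a gripper value outside its range is refused whole. The fingers move at their own pace and stop on an object; "grip_force" is the grip in N (left out, the last holds). Time passes only in rows, so rows that repeat a pose let the fingers close. It gives the time, the measured TCP pose, the force and the opening at its end, in the units of the state.
- env.observe(): the state, without advancing time (a new reading comes with each control period).
- imaging.get_image(name): name is "scene" or "side" or "wrist"; returns (picture, depth): 400x640x3 uint8, blue, green, red; 400x640 float32, m along the optical axis (not along the pixel's ray), 0 where there is no reading.
- imaging.get_calibration(name): a dict with "camera_matrix" (3x3 intrinsics, pixels), "k1" (the pictures are not rectified: a ray, as slopes to the right and down, at radius r is drawn at 1 + k1 r^2 times it, then the intrinsics apply), "world_from_camera" (4x4, takes a point from camera to world coordinates). Camera axes: x right, y down, z forward; pixel columns grow to the right and rows downward; lengths in m; the calibration is good to about 2 mm. A picture is of the moment at which its call begins: read the wrist's pose just before it. get_calibration takes no time and is no camera call; for the wrist camera it gives the pose at the moment of the call.
- close_job(): hands the job in, once; it reports no verdict.
Trained networks look in the newest picture that a camera, given by its name, has taken for a name from the list of things; names that differ only in an ending like _2 or _b are one class to them, and where a whole thing is asked for, a point or a joint stands for the part that bears it (a point fixed in the world has none). Each returns a list of dicts, best first, with "score" (0 to 1); they miss things now and then, are a little off and sometimes report something else, mostly with a low value. They report only what shows in the picture. A call takes as long as a camera call. They do not tell look-alikes from the thing itself.
- imaging.spot_in(camera, target): "pixel" ([column, row] in pixels, amid what is visible of it).
- imaging.regions_of(camera, target): "mask" (400x640 bool, what is visible of it) and "pixel" ([column, row] in pixels, amid what is visible of it).
- imaging.pinpoint(camera, target): "pixel" ([column, row] in pixels: a listed point, or the origin of a listed thing).
The state is a dict: "time_s": time; "q": joint angles; "qvel": joint speeds; "joint_efforts": joint torques, N m; "position": TCP position; "tool_rot": TCP orientation; "ft_force": force on the tool from outside, world axes, zero at the start; "wrist_torque": the same for the moment, N m; "grip_width": finger opening in m.
Only numpy, scipy, OpenCV 4.12 (cv2) and the standard library are available. Lean on these libraries where they do the work, as an engineer would, in place of code of your own. Each camera call takes 0.05 s, during which the arm holds its last target.

## Task

The three-winged filler cap of the hydraulic power pack has only been set loosely on its neck. First take the small valve body off the tank's lid, where it is in the way of the wings, and stand it upright on the bench. Then, without lifting the cap off, turn it back (anticlockwise seen from above) until its lugs drop into the neck, then screw it clockwise fully home against its stop, and last swing the locking dog in behind the wing as far as it goes, so that the cap cannot work loose; leave the oil can, the tin and the screwdriver as they are.

Things in the scene. Friction and masses are not known exactly. Their poses are not given: they have to be found in the camera images.
- pack: Hydraulic power pack, fixed to the bench: low grey tank, dark lid plate on top (90 mm above the bench). Origin: on the filler neck's axis at bench height, z up. In its frame the lid spans x -108 to 108, y -113 to 193 mm; a valve block (x -89 to -43, y 111 to 173, top at 144 mm) and a motor stand on it.
- motor (a point): Centre of the motor's top, 210 mm above the bench, at x 22, y 131 mm in the pack's frame. The motor is an upright cylinder 82 mm across; its terminal box sticks out to 67 mm along the pack's +x, up to 166 mm above the bench.
- neck (a point): Centre of the neck's flat top flange, 113 mm above the bench, axes as the pack's. The flange (71 mm across) has three gaps; clockwise of each, its underside and the floor below ramp down to a stop rib. Ribs stand 5 mm above the flange: a lug lying on the flange is blocked clockwise by a rib and reaches its gap only anticlockwise.
- cap: Loose aluminium cap, 0.35 kg, 83 mm across, 44 mm high, three equal wings on top; a guide tube under it reaches 40 mm down the neck (1 mm side play). Origin: on its axis at the lower edge of skirt and inner lugs, z up; wings along +x and 120 degrees either side. Origin level with the neck's top while the lugs lie on the flange, 8 mm lower once dropped in, 13 mm when home. Turns easily.
- wing1 (a point): On the wing along the cap's +x, 62 mm from the axis, mid-height of the wing. Each wing is 13 mm wide and 18 mm high (26 to 44 mm above the cap's origin), reaches 70 mm from the axis and overhangs the skirt.
- wing2 (a point): The same point on the wing 120 degrees anticlockwise of wing 1.
- wing3 (a point): The same point on the wing 240 degrees anticlockwise of wing 1.
- home_mark (a point): Where the tip of wing 1 lies, seen from above, when the cap is home: 62 mm from the neck's axis, bearing -165 degrees in the pack's frame, at the height of the neck's top. The cap starts 4 to 59 degrees anticlockwise of this, drops in once 72 degrees anticlockwise of it and meets a stop at 86; from there it screws clockwise to home, again a firm stop.
- dog (a joint): Steel locking dog, a flat lever on an upright pivot post: 12 mm wide, 14 mm high (119 to 133 mm above the bench). Value in rad: 0 fully out, the lever pointing along bearing -165 degrees in the pack's frame; grows as it swings clockwise; 1.57 is its stop, fully in, tip 5 mm behind (anticlockwise of) the home wing. Stays where left; about 1.3 N at 40 mm from the pivot moves it.
- dog_pivot (a point): The dog's pivot axis at mid-height of the lever (126 mm above the bench), at x -42, y -75 mm in the pack's frame. The lever reaches 50.5 mm from it; a nut on the pivot tops out at 138 mm.
- dog_tip (a point): On the dog's centre line, 44.5 mm from the pivot, at mid-height of the lever.
- valve: Loose grey machined valve body, 0.3 kg, 48 x 52 x 52 mm, on the lid 78 to 88 mm behind the neck's axis; its foot may be under a wing: draw it out before lifting. Origin at its underside, z up; its round axis is 2.5 mm along its +y. Round flange foot 47 mm across (7 mm high), collar 36 mm across from 25 to 41 mm up, stub 16 mm across from 41 to 52 mm; side port to 26 mm along its -y, 8 to 26 mm up.
- oil_can: Red squirt oil can with a thin bent spout, 72 x 112 x 183 mm, standing on the bench right of the pack. Origin at its underside, the can's axis 20 mm along its +y, the spout rising towards its -y. Leave it standing.
- tin_cup: Green open tin, 79 mm across, 90 mm high, standing on the bench behind the pack. Origin: centre of its underside. Leave it standing.
- driver_red: Slot screwdriver with a red grip, 231 mm long, lying along its y on the bench in front of the pack. Origin: under its middle. Leave it lying.
Not all that is in view belongs to the job. Several things have the shape of the cap; the one meant has the colours described above.

How it is judged (in metres and radians):
On the way, in this order (a step that is already met when the one before it is completed fails the run):
1. the valve body stands upright on the bench, let go (height (world z) of valve below 0.01 m and angle between valve's own z axis and vertical below 0.15 rad and linear speed of valve below 0.02 m/s and contact force between the fingers and valve below 0.1 N), for 0.2 s.
2. the cap has been turned back until its lugs dropped into the neck (z of cap in the frame of neck below -0.006 m and horizontal distance between cap and neck below 0.004 m), for 0.2 s.
3. the cap is screwed fully home (z of cap in the frame of neck below -0.0115 m and horizontal distance between cap and neck below 0.004 m and angle between cap's own z axis and vertical below 0.06 rad and horizontal distance between any of wing1, wing2, wing3 and home_mark below 0.007 m), for 0.2 s.
4. the locking dog is swung fully in behind the wing (all of step 3 and value of joint dog above 1.46 rad), for 0.2 s.
At the end, for the whole second after the job is handed in: The cap is at rest, level and home: more than 11.5 mm below the neck's top, within 4 mm of the neck's axis and with a wing within 7 mm (6 degrees) of the home mark; the locking dog is in, at 1.46 rad or more; the valve body stands upright on the bench (all of step 4 and height (world z) of valve below 0.01 m and angle between valve's own z axis and vertical below 0.15 rad and linear speed of valve below 0.02 m/s and linear speed of cap below 0.01 m/s and angular speed of cap below 0.1 rad/s); the robot touches nothing.
It fails at once if the valve body is tipped over (angle between valve's own z axis and vertical above 0.6 rad).
It fails at once if the cap is lifted off its neck (10 mm or more above the neck's top) (z of cap in the frame of neck above 0.01 m).
It fails at once if the oil can, the tin or the screwdriver is moved by more than 30 mm, or the can or tin is tipped over (distance of any of oil_can, tin_cup, driver_red from where it was at the start of the episode above 0.03 m or angle between any of oil_can, tin_cup's own z axis and vertical above 0.35 rad).
It also fails if it takes over 64 s, if anything falls off the work surface, if the arm or the gripper's body presses on something with over 40 N, if the wrist force passes 120 N, or if a joint passes its speed limit or range.

## Working session

There is one attempt and no reset: what is moved stays moved. The work goes in short steps, Python scripts to look and compute and a tool call to move; the robot and the scene stay as the last step left them, time stands still between calls to the robot, and variables do not carry over. Pictures are saved under pics/ and viewed, and the job is handed in when it is done.

Besides the shell and the picture viewer there is one more tool, called by a JSON object that holds its "fn" and its "kwargs". step_arm: Moves the arm, as the interface text tells. Shift numbers are shares of 0.3 m and turn numbers shares of 45 degrees, none past 1 either way. Its arguments: {"type":"object","properties":{"steps":{"type":"array","items":{"type":"number"}},"grip_force":{"type":"number"}},"required":["steps"]}

```bash
ls; mkdir -p pics
python3 - <<'E'
from rig import env, imaging
import cv2
s=env.observe(); print({k:s[k] for k in ('time_s','q','position','tool_rot','ft_force','grip_width')})
for n in ('scene','side','wrist'):
    im,d=imaging.get_image(n); cv2.imwrite(f'pics/a_{n}.png',im)
    c=imaging.get_calibration(n); print(n,c['world_from_camera'].round(3).tolist() if hasattr(c['world_from_camera'],'round') else c['world_from_camera'], c['k1'])
    print(c['camera_matrix'])
E
```

```text
pics
{'time_s': 0.0, 'q': array([ 5.72225569e+01,  2.18407197e+01,  7.43870165e+01,  5.48242017e-04,
        8.38569161e+01, -1.23378912e+01]), 'position': array([0.19193522, 0.51512609, 0.24770097]), 'tool_rot': array([[-9.37040652e-01,  3.49219364e-01, -8.07862978e-04],
       [ 3.49220147e-01,  9.37039892e-01, -1.23706935e-03],
       [ 3.24991267e-04, -1.44130630e-03, -9.99998909e-01]]), 'ft_force': array([ 0.09298602, -0.1139834 , -0.52192382]), 'grip_width': 0.08556866168007767}
scene [[-0.462, -0.644, 0.61, 0.114], [-0.887, 0.321, -0.333, 0.147], [0.018, -0.695, -0.719, 0.763], [0.0, 0.0, 0.0, 1.0]] -0.007327846736270702
[[364.40541486   0.         314.65836784]
 [  0.         364.40541486 194.03650678]
 [  0.           0.           1.        ]]
side [[-1.0, -0.017, -0.019, 0.649], [0.009, 0.493, -0.87, 0.702], [0.025, -0.87, -0.493, 0.619], [0.0, 0.0, 0.0, 1.0]] 0.02785314729142582
[[372.6717113    0.         322.53129373]
 [  0.         372.6717113  199.91149515]
 [  0.           0.           1.        ]]
wrist [[0.349, 0.889, 0.296, 0.115], [0.937, -0.331, -0.111, 0.544], [-0.001, 0.316, -0.949, 0.373], [0.0, 0.0, 0.0, 1.0]] -0.03839537676153729
[[337.0472442    0.         319.03343829]
 [  0.         337.0472442  196.85708882]
 [  0.           0.           1.        ]]
```

View pics/a_scene.png

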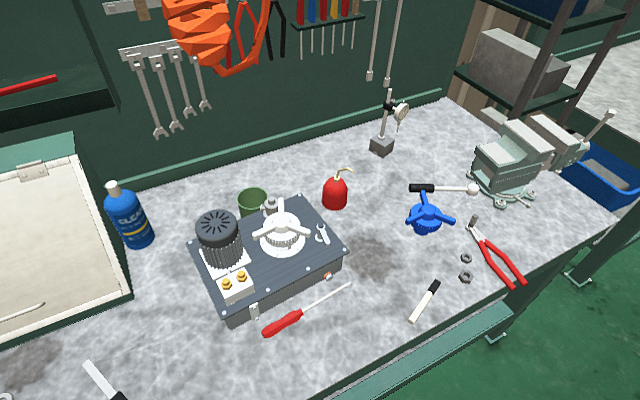

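View pics/a_side.png

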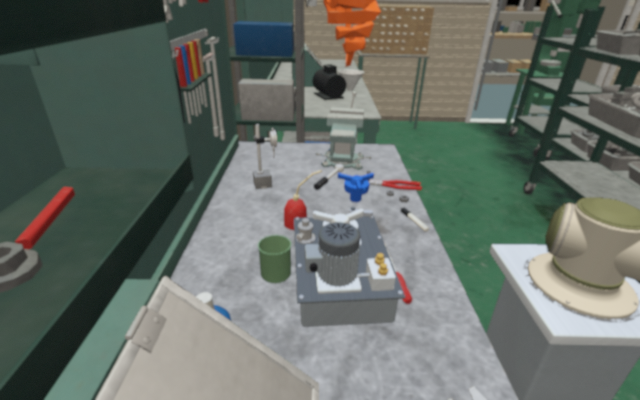

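View pics/a_wrist.png

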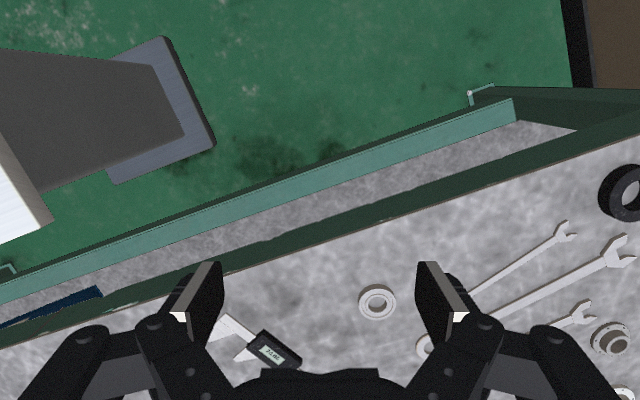

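The scene view shows the pack with the motor at about (217,240), the white cap at (282,235) and the valve behind it at (270,203). The oil can is at (336,192), the tin at (253,203) and the driver at (300,312). The blue cap at (428,218) is a look-alike. The wrist camera doesn't see the pack yet.

```bash
cat > h.py <<'E'
import numpy as np, cv2
from rig import env, imaging
def unproj(cam,px,z=None,depth=None):
    c=imaging.get_calibration(cam) if isinstance(cam,str) else cam
    K=np.array(c['camera_matrix']);T=np.array(c['world_from_camera']);k=c['k1']
    d=np.array([(px[0]-K[0,2])/K[0,0],(px[1]-K[1,2])/K[1,1]])
    s=d.copy()
    for _ in range(20): s=d/(1+k*(s@s))
    r=np.array([s[0],s[1],1.])
    w=T[:3,:3]@r;o=T[:3,3]
    if depth is not None: return o+depth*w
    return o+w*(z-o[2])/w[2]
def proj(c,P):
    K=np.array(c['camera_matrix']);T=np.array(c['world_from_camera']);k=c['k1']
    P=np.atleast_2d(P); p=(P-T[:3,3])@T[:3,:3]
    s=p[:,:2]/p[:,2:]; r=(s**2).sum(1,keepdims=True); s=s*(1+k*r)
    return s*[K[0,0],K[1,1]]+[K[0,2],K[1,2]]
E
python3 - <<'E'
from h import *
Z=dict(pack=0,motor=.21,neck=.113,cap=.113,wing1=.148,wing2=.148,wing3=.148,dog_pivot=.126,dog_tip=.126,valve=.09,oil_can=0,tin_cup=0,driver_red=0,home_mark=.113)
for cam in('scene','side'):
    im,d=imaging.get_image(cam)
    for n,z in Z.items():
        try:
            for r in imaging.pinpoint(cam,n)[:3]:
                print(cam,n,round(r['score'],2),np.round(r['pixel'],1),unproj(cam,r['pixel'],z).round(4))
        except Exception as e: print(n,e)
print(env.observe()['time_s'])
E
```

```text
scene pack 0.73 [258.7 234.9] [ 0.6946 -0.0061  0.    ]
scene pack 0.64 [286.7 260.5] [ 0.5893 -0.0386  0.    ]
scene motor 0.81 [214.3 219.2] [0.6101 0.0997 0.21  ]
scene neck 0.59 [280.1 236. ] [ 0.5843 -0.0247  0.113 ]
scene cap 0.75 [280.7 233.4] [ 0.5904 -0.0289  0.113 ]
scene cap 0.68 [424.1 220.1] [ 0.4757 -0.3438  0.113 ]
scene cap 0.67 [334.9 204.9] [ 0.611  -0.1807  0.113 ]
scene wing1 0.98 [450.8 221.4] [ 0.4265 -0.3681  0.148 ]
scene wing1 0.92 [409.2 219.9] [ 0.4716 -0.288   0.148 ]
scene wing1 0.86 [422.3 192.9] [ 0.5247 -0.3681  0.148 ]
scene wing2 0.98 [450.8 221.4] [ 0.4265 -0.3681  0.148 ]
scene wing2 0.92 [409.2 219.9] [ 0.4716 -0.288   0.148 ]
scene wing2 0.86 [422.3 192.9] [ 0.5247 -0.3681  0.148 ]
scene wing3 0.98 [450.8 221.4] [ 0.4265 -0.3681  0.148 ]
scene wing3 0.92 [409.2 219.9] [ 0.4716 -0.288   0.148 ]
scene wing3 0.86 [422.3 192.9] [ 0.5247 -0.3681  0.148 ]
scene dog_tip 0.7 [327.2 243.4] [ 0.5112 -0.1036  0.126 ]
scene valve 0.61 [271.6 214.3] [ 0.6708 -0.0391  0.09  ]
scene oil_can 0.64 [337.5 204.7] [ 0.6948 -0.2447  0.    ]
scene oil_can 0.51 [281.6 
[... 984 characters left out ...]
48 ]
side wing3 0.94 [358. 190.] [ 0.534  -0.1881  0.148 ]
side wing3 0.9 [347.1 239.3] [0.5787 0.0411 0.148 ]
side wing3 0.87 [341.8 172.9] [ 0.5722 -0.2941  0.148 ]
side dog_pivot 0.56 [350.1 211.5] [ 0.5597 -0.1116  0.126 ]
side dog_tip 0.5 [370.7 213. ] [ 0.5076 -0.1059  0.126 ]
side valve 0.71 [305.8 238.6] [ 0.6705 -0.0406  0.09  ]
side oil_can 0.92 [303.2 225. ] [ 0.6841 -0.2367  0.    ]
side tin_cup 0.59 [272.4 273.2] [ 0.7526 -0.0174  0.    ]
side driver_red 0.5 [388.6 270.5] [ 0.4598 -0.0337  0.    ]
side home_mark 0.95 [364.9 227. ] [ 0.5262 -0.0609  0.113 ]
side home_mark 0.69 [302.7 223.1] [ 0.6793 -0.0739  0.113 ]
side home_mark 0.55 [316.5 219.2] [ 0.6452 -0.0928  0.113 ]
1.65
```

Run:
```python
from h import *
im,d=imaging.get_image('scene'); c=imaging.get_calibration('scene')
np.save('d0.npy',d)
v,u=np.mgrid[0:400:2,0:640:2]
K=np.array(c['camera_matrix']);T=np.array(c['world_from_camera'])
D=d[::2,::2]; s=np.stack([(u-K[0,2])/K[0,0],(v-K[1,2])/K[1,1],np.ones(u.shape)],-1)
P=(s*D[...,None])@T[:3,:3].T+T[:3,3]
P=P[(D>0)]
# height map, 5cm cells, cm
xs=np.arange(0.1,0.95,.05); ys=np.arange(0.6,-0.6,-.05)
print('y\\x   '+' '.join('%4d'%round(x*100) for x in xs))
for y in ys:
    row=[]
    for x in xs:
        m=(abs(P[:,0]-x)<.025)&(abs(P[:,1]-y)<.025)
        row.append('%4d'%round(100*P[m,2].max()) if m.any() else '   .')
    print('%5.2f '%y+' '.join(row))
```

```text
y\x     10   15   20   25   30   35   40   45   50   55   60   65   70   75   80   85   90
 0.60    .    .    .    .    .    .    .    .    .    .    .    .    .    .    .    .    .
 0.55    .    .    .    .    .    .    .    .    .    1    0    7    9    .    .    .    .
 0.50    .    .    .    .    .    .    .    .    0    0    0    9   13   18   20    .    .
 0.45    .    .    .    .    .    .    .    .    0    0    0    9   13   19   24   27   27
 0.40    .    .    .    .    .    .    .    1    1    1    0    8   13   18   24   39   38
 0.35    .    .    .    .    .    .    .    2    0    0    0    8   13   19   24   41   38
 0.30    .    .    .    .    .    .    0    0    0    0    0    9   14   19   25   41   38
 0.25    .    .    .    .    .    .    0    0    0    0    0    0    0    0   20   41   38
 0.20    .    .    .    .    .    0    0    0    0    0    0    0    0    0    0   56   54
 0.15    .    .    .    .    .    0    0    9   14   20   21   10   10    0    0    0    0
 0.10    .    .    .    .    0    0    0    9   15   62   61   21    .    .    .    0    0
 0.05   
[... 474 characters left out ...]
  2    2    0    0    0    0    0    0    8    6    0    0    0
-0.25    .    .    .    .    1    2    1    0    0    0    0   18   15    8    0    0    0
-0.30    .    .    .    .    0    2    0    0    0    0    0    0    0    0    0    0    0
-0.35    .    .    .    .    0    2    0    0    9    7    0    0    0    0    0    0    0
-0.40    .    .    .  -74    0    2    0    8    9    9    8    0    0    0    0    0    0
-0.45    .    .    .  -73    2    1    1    8    7    8    0    3    0    0    5    5    0
-0.50    .    .  -74    2    2    2    2    5    0    0    3    3    0    0   21   23    0
-0.55    .    .  -73  -73    1    2    2    1    0    0    2    0    0    0   19    0    0
```

Run:
```python
from h import *
d=np.load('d0.npy')
for px in [(200,10),(200,40),(215,60),(235,72),(255,60),(250,20),(265,5),(180,30)]:
    print(px,d[px[1],px[0]],unproj('scene',px,depth=d[px[1],px[0]]).round(3))
c=imaging.get_calibration('scene')
v,u=np.mgrid[0:400,0:640];K=np.array(c['camera_matrix']);T=np.array(c['world_from_camera'])
P=(np.stack([(u-K[0,2])/K[0,0],(v-K[1,2])/K[1,1],np.ones(u.shape)],-1)*d[...,None])@T[:3,:3].T+T[:3,3]
m=(d>0)&(P[...,2]>.45)&(P[...,0]<.8)&(P[...,0]>.3)&(P[...,1]<.3)&(P[...,1]>-.4)
print(m.sum(),P[m].min(0),P[m].max(0), np.argwhere(m).min(0),np.argwhere(m).max(0))
```

```text
(200, 10) 0.47288543 [0.625 0.045 0.587]
(200, 40) 0.44321337 [0.569 0.063 0.572]
(215, 60) 0.4745878 [0.576 0.048 0.541]
(235, 72) 0.5209761 [0.597 0.019 0.508]
(255, 60) 0.94606096 [ 0.987 -0.142  0.322]
(250, 20) 0.89737046 [ 1.011 -0.148  0.413]
(265, 5) 0.47418737 [ 0.592 -0.032  0.592]
(180, 30) 0.4224757 [0.566 0.084 0.589]
4224 [ 0.55205426 -0.03924992  0.50082084] [0.6318053  0.09448189 0.62040767] [  0 161] [ 77 269]
```

{"fn": "step_arm", "kwargs": {"steps": [1, -0.84, -0.78, -0.07, 0, 0, -0.56, 1, -0.84, -0.78, -0.07, 0, 0, -0.56, 1, -0.84, -0.78, -0.07, 0, 0, -0.56, 1, -0.84, -0.78, -0.07, 0, 0, -0.56, 1, -0.84, -0.78, -0.07, 0, 0, -0.56, 1, -0.84, -0.78, -0.07, 0, 0, -0.56, 1, -0.84, -0.78, -0.07, 0, 0, -0.56, 1, -0.84, -0.78, -0.07, 0, 0, -0.56]}}

```text
time_s: 2.5
position: [0.3484, 0.2046, 0.2698]
tool_rot: [[-0.997, -0.077, 0.001], [-0.077, 0.997, -0.001], [-0.001, -0.001, -1.0]]
ft_force: [-0.3, 0.5, -1.1]
grip_width: 0.0853
```

```bash
cat > st.py <<'E'
from h import *
s=env.observe();R=s['tool_rot']
print('t',round(s['time_s'],2),'p',s['position'].round(4),'q',np.round(s['q'],1),'yaw',np.degrees(np.arctan2(R[1,0],R[0,0])).round(2),'tilt',R[:,2].round(4),'F',s['ft_force'].round(1),'w',round(s['grip_width'],4))
E
cat > mv.py <<'E'
# mv.py x y z yaw : print tool-frame shift/turn fractions from present measured pose
import sys
from h import *
from scipy.spatial.transform import Rotation as Ro
s=env.observe();R=s['tool_rot'];t=np.array([float(a) for a in sys.argv[1:4]]);yaw=np.radians(float(sys.argv[4]))
G=np.array([[np.cos(yaw),np.sin(yaw),0],[np.sin(yaw),-np.cos(yaw),0],[0,0,-1]])
print('shift',(R.T@(t-s['position'])/.3).round(3),'turn',(np.degrees(Ro.from_matrix(R.T@G).as_rotvec())/45).round(3),'dist',np.linalg.norm(t-s['position']).round(3))
E
python3 st.py; python3 mv.py 0.5 -0.1 0.29 -150
```

```text
t 2.5 p [0.3484 0.2046 0.2698] q [ 13.6   5.9  92.7  -0.1  81.4 -80.9] yaw -175.56 tilt [ 1.4e-03 -6.0e-04 -1.0e+00] F [-0.3  0.5 -1.1] w 0.0853
shift [-0.425 -1.051 -0.066] turn [-0.001  0.001 -0.568] dist 0.341
```

{"fn": "step_arm", "kwargs": {"steps": [1, -0.42, -1, -0.06, 0, 0, -0.56, 1, -0.42, -1, -0.06, 0, 0, -0.56, 1, -0.42, -1, -0.06, 0, 0, -0.56, 1, -0.42, -1, -0.06, 0, 0, -0.56, 1, -0.42, -1, -0.06, 0, 0, -0.56, 1, -0.42, -1, -0.06, 0, 0, -0.56, 1, -0.42, -1, -0.06, 0, 0, -0.56, 1, -0.42, -1, -0.06, 0, 0, -0.56, 1, -0.42, -1, -0.06, 0, 0, -0.56]}}

```text
time_s: 3.4
position: [0.4972, -0.0806, 0.2868]
tool_rot: [[-0.867, -0.498, -0.001], [-0.498, 0.867, 0.001], [0.0, 0.001, -1.0]]
ft_force: [0.1, 0.2, 0.1]
grip_width: 0.0858
```

```bash
python3 st.py
python3 - <<'E'
from h import *
import pickle
for n in ('scene','side','wrist'):
    im,d=imaging.get_image(n); cv2.imwrite(f'pics/b_{n}.png',im); c=imaging.get_calibration(n)
    pickle.dump((im,d,c),open(f'b_{n}.pkl','wb'))
Z=dict(motor=.21,neck=.113,cap=.113,wing1=.148,home_mark=.113,dog_pivot=.126,dog_tip=.126,valve=.09)
for n,z in Z.items():
    for r in imaging.pinpoint('wrist',n)[:5]:
        print(n,round(r['score'],2),np.round(r['pixel'],1),unproj('wrist',r['pixel'],z).round(4))
E
```

```text
t 3.4 p [ 0.4972 -0.0806  0.2868] q [ -22.7   15.6   77.2    0.    87.3 -142.6] yaw -150.11 tilt [-9.e-04  7.e-04 -1.e+00] F [0.1 0.2 0.1] w 0.0858
neck 0.53 [142.  217.3] [ 0.6165 -0.2076  0.113 ]
cap 0.8 [41.4 22.5] [ 0.496  -0.3451  0.113 ]
cap 0.78 [311.5 275.3] [ 0.5894 -0.0342  0.113 ]
wing1 0.92 [303.3 235.7] [ 0.5399 -0.0699  0.148 ]
wing1 0.86 [75.2 50.1] [ 0.4937 -0.2902  0.148 ]
wing1 0.81 [375.2 322.2] [0.5847 0.0336 0.148 ]
wing1 0.71 [258.5 329.1] [ 0.6478 -0.0591  0.148 ]
wing1 0.35 [288.8 183.5] [ 0.5049 -0.103   0.148 ]
home_mark 0.67 [327.1 221.1] [ 0.5301 -0.0512  0.113 ]
dog_pivot 0.92 [256.8 218.1] [ 0.5553 -0.1118  0.126 ]
dog_tip 0.77 [288.5 182.3] [ 0.5107 -0.1029  0.126 ]
valve 0.84 [265.2 318.3] [ 0.6786 -0.0468  0.09  ]
```

View pics/b_wrist.png

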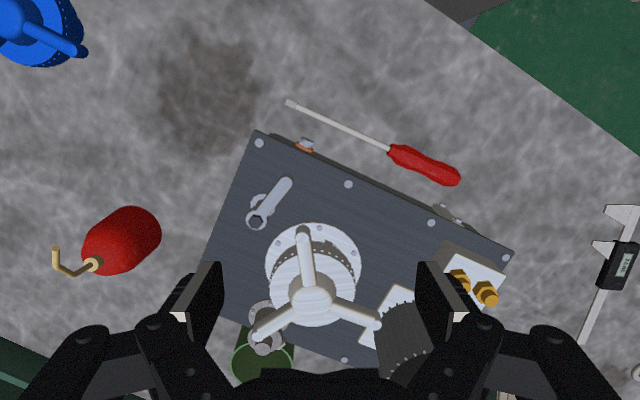

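View pics/b_side.png

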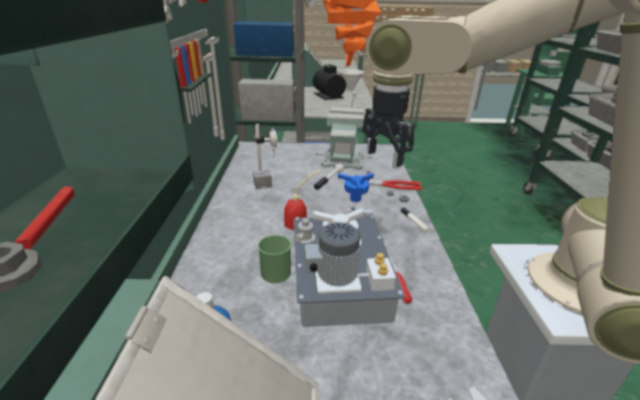

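View pics/b_scene.png

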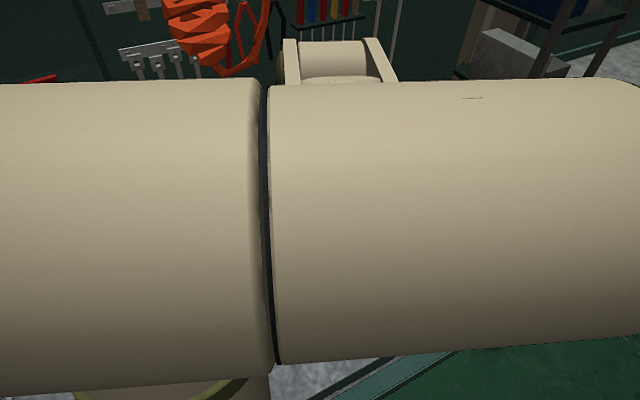

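Run:
```python
from h import *
import pickle
im,d,c=pickle.load(open('b_wrist.pkl','rb'))
cv2.imwrite('pics/b_crop.png',cv2.resize(im[110:370,190:530],None,fx=2.3,fy=2.3,interpolation=cv2.INTER_CUBIC))
for p in [(255,130),(515,250),(260,143),(348,184),(431,223),(506,258),(345,360)]: print(p,unproj(c,p,z=.09).round(4))
im,d,c=pickle.load(open('b_side.pkl','rb'))
for p in [(390,45),(385,20),(390,95),(350,45),(355,60),(340,10),(370,15)]: print(p,d[p[1],p[0]],unproj(c,p,depth=d[p[1],p[0]]).round(3))
```

```text
(255, 130) [ 0.4915 -0.1517  0.09  ]
(515, 250) [0.4652 0.1484 0.09  ]
(260, 143) [ 0.5001 -0.142   0.09  ]
(348, 184) [ 0.4928 -0.0473  0.09  ]
(431, 223) [0.4854 0.0498 0.09  ]
(506, 258) [0.4776 0.1461 0.09  ]
(345, 360) [0.6844 0.0668 0.09  ]
(390, 45) 0.66633624 [ 0.521 -0.013  0.533]
(385, 20) 0.65987873 [ 0.532 -0.027  0.572]
(390, 95) 0.73986846 [ 0.505 -0.043  0.439]
(350, 45) 0.59255224 [0.598 0.066 0.541]
(355, 60) 0.0 [0.649 0.702 0.619]
(340, 10) 1.2239543 [ 0.579 -0.668  0.556]
(370, 15) 0.5515049 [0.573 0.089 0.585]
```

View pics/b_crop.png

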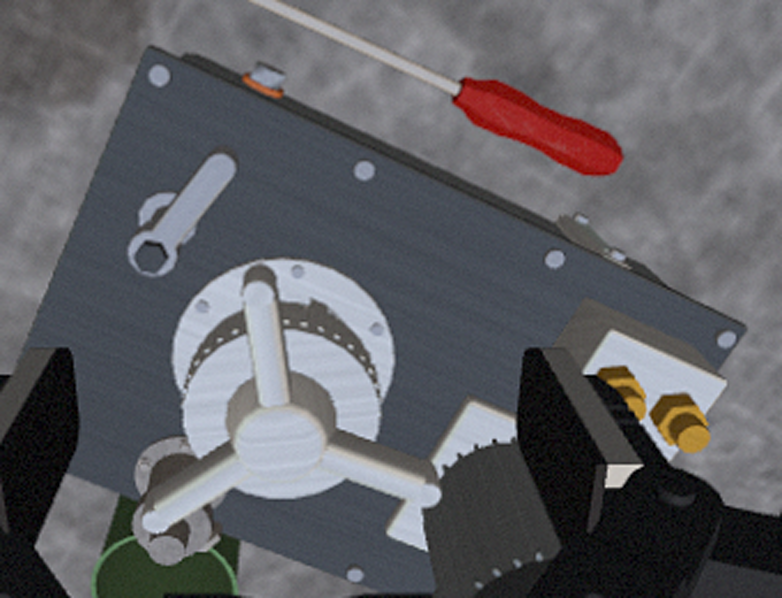

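Run:
```python
from h import *
import pickle
im,d,c=pickle.load(open('b_wrist.pkl','rb'))
a=cv2.resize(im[285:375,215:335],None,fx=6,fy=6,interpolation=cv2.INTER_CUBIC)
cv2.imwrite('pics/b_v1.png',a)
im2,d2,c2=pickle.load(open('b_side.pkl','rb'))
cv2.imwrite('pics/b_v2.png',cv2.resize(im2[200:290,260:400],None,fx=5,fy=5,interpolation=cv2.INTER_CUBIC))
# valve depth points
for p in [(262,310),(263,318),(258,345),(265,348),(284,343),(262,350)]: print(p,unproj(c,p,depth=d[p[1],p[0]]).round(4))
print([ (r['score'],r['mask'].sum(),r['pixel']) for r in imaging.regions_of('wrist','valve')])
```

```text
(262, 310) [ 0.663  -0.0555  0.099 ]
(263, 318) [ 0.6384 -0.0592  0.1419]
(258, 345) [ 0.6686 -0.0492  0.1438]
(265, 348) [ 0.6702 -0.0409  0.1419]
(284, 343) [ 0.6789 -0.0177  0.1134]
(262, 350) [ 0.6731 -0.0427  0.1428]
[(0.68, np.int64(36260), [348.5, 244.5]), (0.67, np.int64(985), [263.0, 336.5])]
```

View pics/b_v1.png

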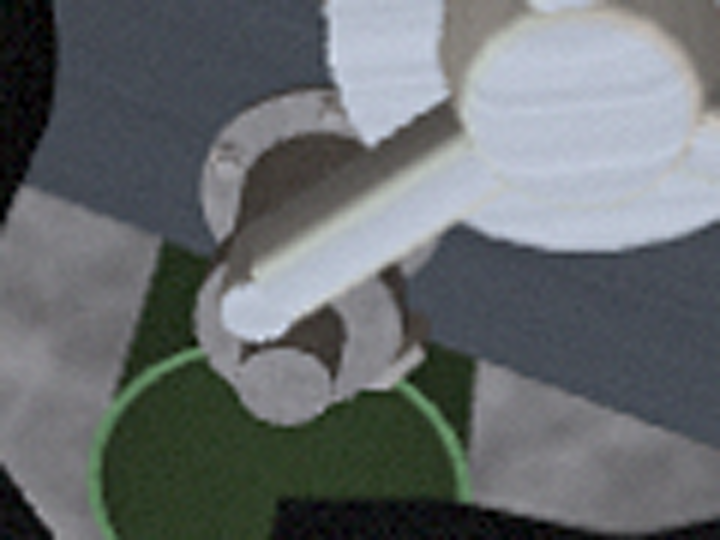

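View pics/b_v2.png

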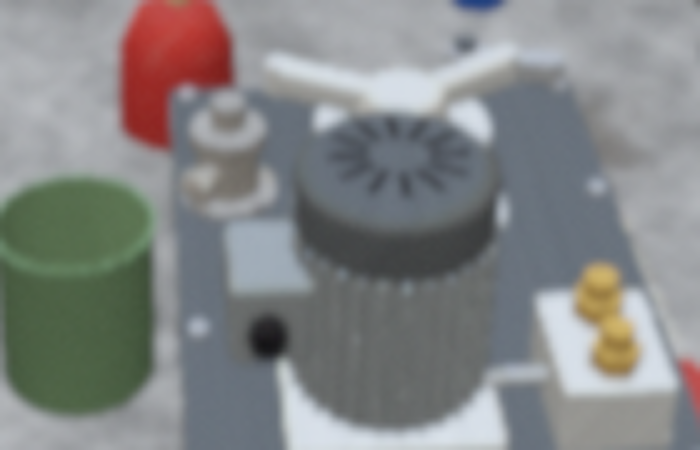

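Run:
```python
from h import *
import pickle
im,d,c=pickle.load(open('b_wrist.pkl','rb'))
K=np.array(c['camera_matrix']);T=np.array(c['world_from_camera'])
p0=np.array([.4972,-.0806,.2868]);R=np.array([[-0.867,-0.498,0],[-0.498,0.867,0],[0,0,-1.]])
v,u=np.mgrid[250:400,0:640]
pts=np.array([unproj(c,(a,b),depth=d[b,a]) for a,b in zip(u.ravel()[::3],v.ravel()[::3]) if 0<d[b,a]<.22])
L=(pts-p0)@R
m=L[:,2]>-0.06
print('max z',np.sort(L[:,2])[-20:].round(4))
for y0 in np.arange(-.07,.075,.01):
    k=(abs(L[:,1]-y0)<.005)
    if k.any(): print(y0.round(2),k.sum(),'z',L[k,2].min().round(3),L[k,2].max().round(3),'x',L[k,0].min().round(3),L[k,0].max().round(3))
im2,d2,c2=pickle.load(open('b_side.pkl','rb'))
print('stub side',unproj(c2,(305.6,220),z=.142),'wrist',unproj(c,(262.5,349),z=.142))
print('collar/port side',unproj(c2,(300,236),z=.107), unproj(c,(215+405/6,285+365/6),z=.107))
print('tin wrist rim ctr',unproj(c,(215+280/6,285+460/6),z=.09))
```

```text
max z [0.0018 0.0019 0.002  0.0022 0.0022 0.0023 0.0024 0.0024 0.0024 0.0025
 0.0025 0.0026 0.0026 0.0027 0.003  0.0031 0.0032 0.0032 0.0038 0.0042]
-0.07 527 z -0.07 -0.042 x -0.007 0.014
-0.06 1449 z -0.07 -0.039 x -0.012 0.014
-0.05 895 z -0.054 0.001 x -0.01 0.014
-0.04 1326 z -0.066 0.004 x -0.012 0.018
-0.03 681 z -0.073 -0.049 x 0.012 0.018
-0.02 410 z -0.073 -0.06 x 0.009 0.019
-0.01 408 z -0.071 -0.056 x 0.009 0.017
0.0 375 z -0.067 -0.057 x 0.009 0.012
0.01 408 z -0.067 -0.056 x 0.009 0.012
0.02 358 z -0.072 -0.056 x 0.008 0.019
0.03 644 z -0.073 -0.054 x 0.015 0.019
0.04 964 z -0.071 0.003 x -0.011 0.019
0.05 1093 z -0.06 0.004 x -0.011 0.015
0.06 1305 z -0.069 -0.003 x -0.012 0.014
0.07 1069 z -0.07 -0.04 x -0.008 0.015
stub side [ 0.67120099 -0.04301585  0.142     ] wrist [ 0.67246046 -0.04256852  0.142     ]
collar/port side [ 0.68391212 -0.02693308  0.107     ] [ 0.68878772 -0.01508115  0.107     ]
tin wrist rim ctr [ 0.73786749 -0.01986267  0.09      ]
```

```bash
python3 mv.py .55 -.13 .20 190;python3 mv.py .64 -.115 .165 190;python3 mv.py .676 -.043 .165 190
```

```text
shift [-0.071 -0.232  0.291] turn [-0.     0.     0.444] dist 0.114
shift [-0.355 -0.338  0.408] turn [-0.     0.     0.444] dist 0.191
shift [-0.579 -0.19   0.408] turn [-0.     0.     0.444] dist 0.22
```

{"fn": "step_arm", "kwargs": {"steps": [1, -0.07, -0.23, 0.29, 0, 0, 0.22, 1, -0.07, -0.23, 0.29, 0, 0, 0.44, 1, -0.07, -0.23, 0.29, 0, 0, 0.44, 1, -0.35, -0.34, 0.41, 0, 0, 0.44, 1, -0.35, -0.34, 0.41, 0, 0, 0.44, 1, -0.35, -0.34, 0.41, 0, 0, 0.44, 1, -0.58, -0.19, 0.41, 0, 0, 0.44, 1, -0.58, -0.19, 0.41, 0, 0, 0.44, 1, -0.58, -0.19, 0.41, 0, 0, 0.44]}}

```text
time_s: 4.9
position: [0.677, -0.0393, 0.1643]
tool_rot: [[-0.984, -0.18, 0.0], [-0.18, 0.984, 0.001], [-0.001, 0.001, -1.0]]
ft_force: [-1.2, -0.2, -0.9]
grip_width: 0.0854
```

```bash
python3 st.py
python3 - <<'E'
from h import *
import pickle
im,d=imaging.get_image('wrist'); c=imaging.get_calibration('wrist')
cv2.imwrite('pics/c_w.png',im); pickle.dump((im,d,c),open('c_w.pkl','wb'))
im,d=imaging.get_image('side'); cv2.imwrite('pics/c_s.png',im[:300]); pickle.dump((im,d,imaging.get_calibration('side')),open('c_s.pkl','wb'))
E
python3 mv.py .675 -.043 .130 190
```

```text
t 4.9 p [ 0.677  -0.0393  0.1643] q [ -13.3   38.3   59.     0.    82.7 -113.7] yaw -169.61 tilt [ 5.e-04  7.e-04 -1.e+00] F [-1.2 -0.2 -0.9] w 0.0854
shift [ 0.003 -0.001  0.115] turn [-0.    -0.     0.005] dist 0.034
```

View pics/c_w.png

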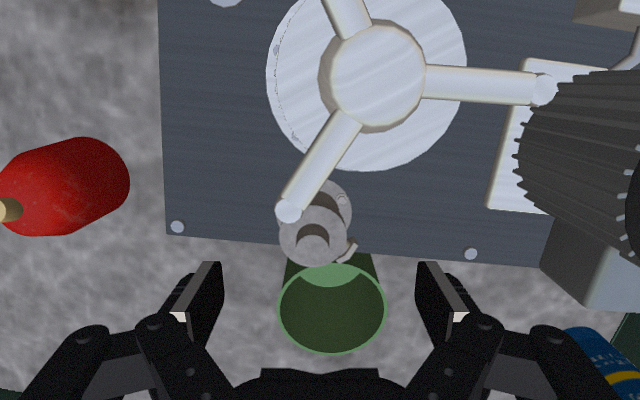

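View pics/c_s.png

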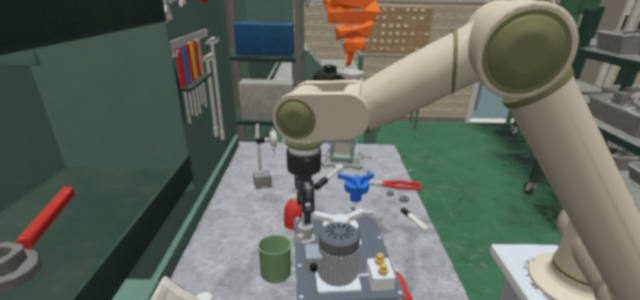

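```bash
python3 st.py
python3 - <<'E'
from h import *
import pickle
im,d,c=pickle.load(open('c_w.pkl','rb'))
print('stub',unproj(c,(314,236),z=.142),'collar',unproj(c,(312,234),z=.131),'port',unproj(c,(348,248),z=.107))
print('wingtip',unproj(c,(289,210),z=.157),'hub',unproj(c,(376,73),z=.157),'w2',unproj(c,(545,89),z=.157))
im,d,c=pickle.load(open('c_s.pkl','rb'))
for p in [(350,62),(345,55),(325,90),(300,88),(340,90),(360,85),(400,70)]:
  if d[p[1],p[0]]>0: print(p,unproj(c,p,depth=d[p[1],p[0]]).round(3))
E
```

```text
t 5.0 p [ 0.6759 -0.0426  0.1644] q [ -13.6   38.2   59.1   -0.    82.6 -113.8] yaw -169.78 tilt [-2.e-04 -3.e-04 -1.e+00] F [ 0.2 -1.   0.6] w 0.0851
stub [ 0.66435621 -0.04566779  0.142     ] collar [ 0.66852465 -0.04613878  0.131     ] port [ 0.68473502 -0.02175066  0.107     ]
wingtip [ 0.64746505 -0.05913067  0.157     ] hub [ 0.5878556  -0.03558513  0.157     ] w2 [0.58111213 0.02958917 0.157     ]
(350, 62) [0.595 0.042 0.512]
(325, 90) [ 0.633 -0.075  0.438]
(300, 88) [ 0.683 -0.049  0.447]
(340, 90) [ 0.603 -0.068  0.44 ]
(360, 85) [ 0.57  -0.002  0.466]
(400, 70) [0.508 0.035 0.5  ]
```

{"fn": "step_arm", "kwargs": {"steps": [1, 0.01, 0, 0.06, 0, 0, 0, 1, 0.01, 0, 0.115, 0, 0, 0, 1, 0.01, 0, 0.115, 0, 0, 0, 0, 0.01, 0, 0.115, 0, 0, 0, 0, 0.01, 0, 0.115, 0, 0, 0, 0, 0.01, 0, 0.115, 0, 0, 0, 0, 0.01, 0, 0.115, 0, 0, 0, 0, 0.01, 0, 0.115, 0, 0, 0, 0, 0.01, 0, 0.115, 0, 0, 0, 0, 0.01, 0, 0.115, 0, 0, 0], "grip_force": 40}}

```text
time_s: 6.0
position: [0.6734, -0.0433, 0.131]
tool_rot: [[-0.984, -0.177, 0.001], [-0.177, 0.984, -0.0], [-0.001, -0.0, -1.0]]
ft_force: [-1.7, 0.2, 6.9]
grip_width: 0.0327
```

```bash
python3 st.py
python3 - <<'E'
from h import *
im,d=imaging.get_image('wrist'); cv2.imwrite('pics/d_w.png',im)
E
```

```text
t 6.0 p [ 0.6734 -0.0433  0.131 ] q [ -13.7   39.5   62.3    0.    78.1 -113.9] yaw -169.83 tilt [ 1.4e-03 -1.0e-04 -1.0e+00] F [-1.7  0.2  6.9] w 0.0327
```

View pics/d_w.png

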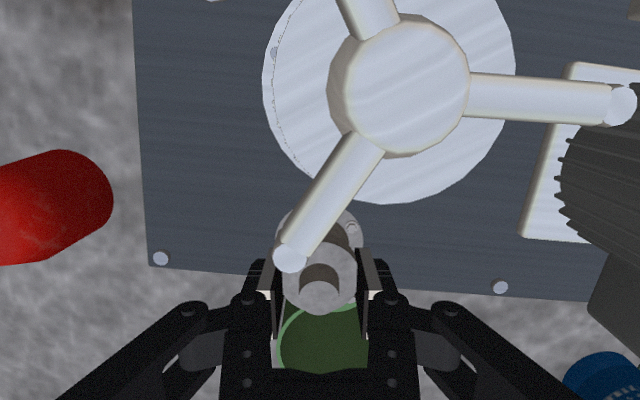

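{"fn": "step_arm", "kwargs": {"steps": [0, 0, 0, 0, 0, 0, 0, 0, 0, 0, -0.01, 0, 0, 0, 0, 0, 0, -0.015, 0, 0, 0, 0, 0, 0, -0.015, 0, 0, 0]}}

```text
time_s: 6.45
position: [0.6731, -0.0435, 0.1341]
tool_rot: [[-0.984, -0.176, -0.0], [-0.176, 0.984, 0.0], [0.0, 0.0, -1.0]]
ft_force: [-0.5, -0.1, -2.2]
grip_width: 0.0326
```

```bash
python3 st.py
python3 - <<'E'
from h import *
im,d=imaging.get_image('wrist'); cv2.imwrite('pics/e_w.png',im[180:380,200:440].repeat(3,0).repeat(3,1))
im,d=imaging.get_image('side'); cv2.imwrite('pics/e_s.png',cv2.resize(im[180:290,250:390],None,fx=5,fy=5,interpolation=cv2.INTER_CUBIC))
E
```

```text
t 6.45 p [ 0.6731 -0.0435  0.1341] q [ -13.7   39.4   62.    -0.    78.6 -113.9] yaw -169.84 tilt [-4.e-04  0.e+00 -1.e+00] F [-0.5 -0.1 -2.2] w 0.0326
```

View pics/e_w.png

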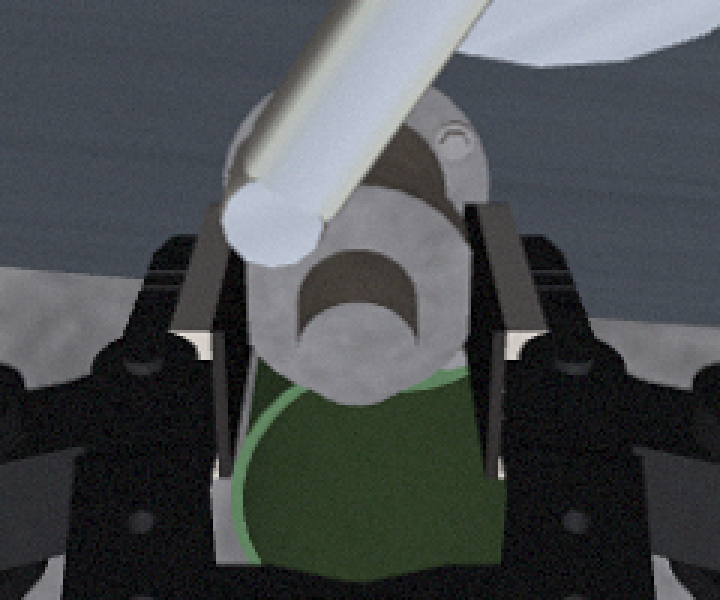

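View pics/e_s.png

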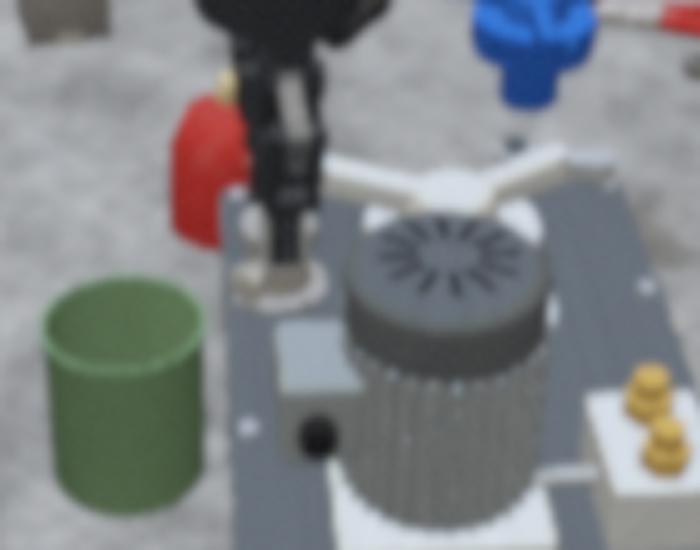

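{"fn": "step_arm", "kwargs": {"steps": [0, -0.025, -0.01, -0.01, 0, 0, 0, 0, -0.05, -0.02, -0.02, 0, 0, 0, 0, -0.06, -0.025, -0.03, 0, 0, 0, 0, -0.06, -0.025, -0.03, 0, 0, 0, 0, -0.06, -0.03, -0.09, 0, 0, 0, 0, -0.06, -0.03, -0.11, 0, 0, 0, 0, -0.06, -0.03, -0.11, 0, 0, 0]}}

```text
time_s: 7.25
position: [0.6927, -0.0492, 0.1683]
tool_rot: [[-0.984, -0.176, 0.002], [-0.176, 0.984, -0.0], [-0.002, -0.001, -1.0]]
ft_force: [0.1, 0.3, -3.3]
grip_width: 0.0323
```

```bash
python3 st.py
python3 - <<'E'
from h import *
im,d=imaging.get_image('wrist'); cv2.imwrite('pics/f_w.png',im)
E
for a in ".66 -.11 .17" ".60 -.13 .20" ".50 -.22 .20" ; do python3 mv.py $a 190; done
```

```text
t 7.25 p [ 0.6927 -0.0492  0.1683] q [ -13.8   39.8   55.3    0.    84.7 -114. ] yaw -169.84 tilt [ 2.e-03 -5.e-04 -1.e+00] F [ 0.1  0.3 -3.3] w 0.0323
shift [ 0.142 -0.181 -0.009] turn [-0.     0.     0.004] dist 0.069
shift [ 0.351 -0.211 -0.109] turn [-0.     0.     0.004] dist 0.127
shift [ 0.732 -0.448 -0.109] turn [-0.     0.     0.004] dist 0.259
```

View pics/f_w.png

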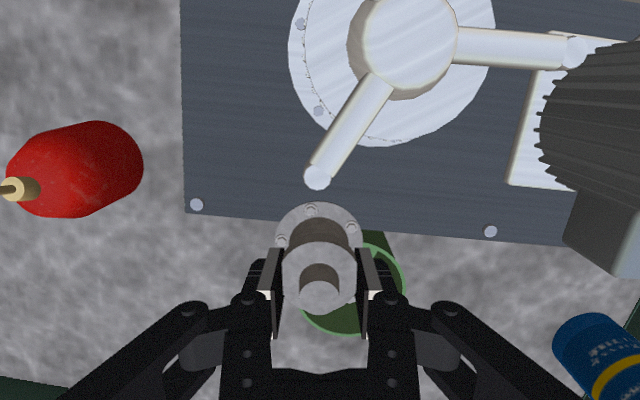

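{"fn": "step_arm", "kwargs": {"steps": [0, 0.14, -0.18, -0.01, 0, 0, 0, 0, 0.14, -0.18, -0.01, 0, 0, 0, 0, 0.35, -0.21, -0.1, 0, 0, 0, 0, 0.35, -0.21, -0.1, 0, 0, 0, 0, 0.73, -0.48, -0.1, 0, 0, 0, 0, 0.73, -0.48, -0.1, 0, 0, 0, 0, 0.73, -0.48, -0.1, 0, 0, 0, 0, 0.73, -0.48, -0.1, 0, 0, 0, 0, 0.73, -0.48, 0.2, 0, 0, 0, 0, 0.73, -0.48, 0.2, 0, 0, 0]}}

```text
time_s: 8.3
position: [0.5021, -0.2294, 0.106]
tool_rot: [[-0.984, -0.176, 0.001], [-0.176, 0.984, -0.0], [-0.001, -0.0, -1.0]]
ft_force: [0.8, -0.3, -4.2]
grip_width: 0.0327
```

```bash
python3 st.py
python3 - <<'E'
from h import *
im,d=imaging.get_image('wrist'); cv2.imwrite('pics/g_w.png',im)
E
python3 mv.py .498 -.232 .046 190; python3 mv.py .498 -.232 .042 190
```

```text
t 8.3 p [ 0.5021 -0.2294  0.106 ] q [ -36.8   30.2   86.1    0.    63.6 -137. ] yaw -169.89 tilt [ 9.e-04 -3.e-04 -1.e+00] F [ 0.8 -0.3 -4.2] w 0.0327
shift [ 0.006 -0.016  0.178] turn [ 0.011 -0.009  0.003] dist 0.054
shift [ 0.006 -0.016  0.192] turn [ 0.011 -0.009  0.003] dist 0.058
```

View pics/g_w.png

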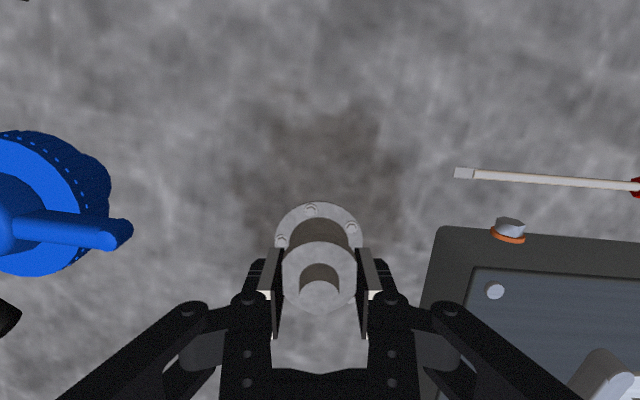

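```bash
python3 st.py;  python3 st.py; ls; python3 -c "
from rig import env
for i in range(3): print(env.observe()['position'])"
```

```text
t 8.35 p [ 0.4995 -0.2274  0.0995] q [ -36.8   30.7   86.6    0.    63.4 -137. ] yaw -169.88 tilt [-0.0087  0.0068 -0.9999] F [ -3.3   1.4 -10.3] w 0.0327
t 8.35 p [ 0.4995 -0.2274  0.0995] q [ -36.8   30.7   86.6    0.    63.4 -137. ] yaw -169.88 tilt [-0.0087  0.0068 -0.9999] F [ -3.3   1.4 -10.3] w 0.0327
b_scene.pkl
b_side.pkl
b_wrist.pkl
c_s.pkl
c_w.pkl
d0.npy
h.py
mv.py
pics
st.py
[ 0.49954286 -0.22736446  0.09951485]
[ 0.49954286 -0.22736446  0.09951485]
[ 0.49954286 -0.22736446  0.09951485]
```

{"fn": "step_arm", "kwargs": {"steps": [0, 0, 0, 0, 0, 0, 0, 0, 0, 0, 0, 0, 0, 0, 0, 0, 0, 0, 0, 0, 0]}}

```text
time_s: 8.65
position: [0.5034, -0.23, 0.1095]
tool_rot: [[-0.984, -0.177, 0.003], [-0.177, 0.984, -0.002], [-0.003, -0.003, -1.0]]
ft_force: [-0.1, -0.6, -3.3]
grip_width: 0.0322
```

```bash
python3 st.py
```

```text
t 8.65 p [ 0.5034 -0.23    0.1095] q [ -36.8   30.    85.7    0.    64.  -137. ] yaw -169.82 tilt [ 0.0032 -0.0024 -1.    ] F [-0.1 -0.6 -3.3] w 0.0322
```

{"fn": "step_arm", "kwargs": {"steps": [0, 0, 0, 0.06, 0, 0, 0, 0, 0, 0, 0.12, 0, 0, 0, 0, 0, 0, 0.16, 0, 0, 0, 0, 0, 0, 0.19, 0, 0, 0, 0, 0, 0, 0.205, 0, 0, 0, 0, 0, 0, 0.21, 0, 0, 0, 0, 0, 0, 0.215, 0, 0, 0, 0, 0, 0, 0.215, 0, 0, 0]}}

```text
time_s: 9.45
position: [0.5025, -0.2297, 0.0432]
tool_rot: [[-0.984, -0.176, 0.001], [-0.176, 0.984, -0.0], [-0.0, -0.001, -1.0]]
ft_force: [-0.3, 0.1, -3.0]
grip_width: 0.0324
```

```bash
python3 st.py
```

```text
t 9.45 p [ 0.5025 -0.2297  0.0432] q [ -36.8   35.3   89.5   -0.    55.2 -137. ] yaw -169.84 tilt [ 6.e-04 -4.e-04 -1.e+00] F [-0.3  0.1 -3. ] w 0.0324
```

{"fn": "step_arm", "kwargs": {"steps": [0, 0, 0, 0.004, 0, 0, 0, 0, 0, 0, 0.007, 0, 0, 0, 0, 0, 0, 0.01, 0, 0, 0, 0, 0, 0, 0.01, 0, 0, 0]}}

```text
time_s: 9.85
position: [0.5027, -0.2298, 0.041]
tool_rot: [[-0.984, -0.176, 0.001], [-0.176, 0.984, -0.001], [-0.001, -0.001, -1.0]]
ft_force: [-1.3, 1.5, 7.7]
grip_width: 0.0323
```

```bash
python3 st.py
```

```text
t 9.85 p [ 0.5027 -0.2298  0.041 ] q [ -36.8   35.5   89.6    0.    54.8 -137. ] yaw -169.85 tilt [ 0.0013 -0.001  -1.    ] F [-1.3  1.5  7.7] w 0.0323
```

{"fn": "step_arm", "kwargs": {"steps": [0.5, 0, 0, 0, 0, 0, 0, 0.6, 0, 0, 0, 0, 0, 0, 0.7, 0, 0, 0, 0, 0, 0, 0.8, 0, 0, 0, 0, 0, 0, 0.8, 0, 0, -0.05, 0, 0, 0, 0.8, 0, 0, -0.12, 0, 0, 0, 0.8, 0, 0, -0.25, 0, 0, 0, 0.8, 0, 0, -0.4, 0, 0, 0, 0.8, 0, 0, -0.5, 0, 0, 0]}}

```text
time_s: 10.75
position: [0.5027, -0.2297, 0.1927]
tool_rot: [[-0.984, -0.176, 0.002], [-0.176, 0.984, -0.002], [-0.002, -0.002, -1.0]]
ft_force: [-0.7, 0.0, -0.2]
grip_width: 0.0681
```

```bash
python3 st.py
python3 - <<'E'
from h import *
im,d=imaging.get_image('wrist'); cv2.imwrite('pics/h_w.png',im)
im,d=imaging.get_image('side'); cv2.imwrite('pics/h_s.png',im[130:330,220:460].repeat(2,0).repeat(2,1))
E
```

```text
t 10.75 p [ 0.5027 -0.2297  0.1927] q [ -36.8   24.6   79.4    0.    75.8 -137. ] yaw -169.84 tilt [ 0.0023 -0.0017 -1.    ] F [-0.7  0.  -0.2] w 0.0681
```

View pics/h_w.png

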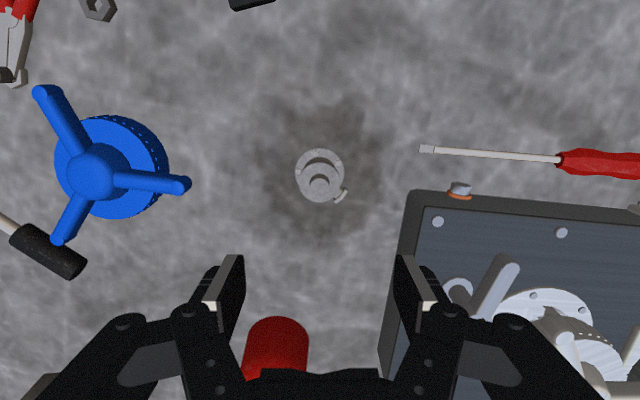

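View pics/h_s.png

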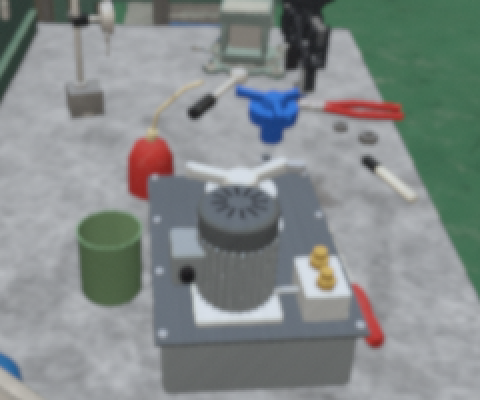

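{"fn": "step_arm", "kwargs": {"steps": [0.26, -0.03, 0.1, 0, 0, 0, 0.19, 0.26, -0.03, 0.2, 0, 0, 0, 0.38, 0.26, -0.03, 0.2, 0, 0, 0, 0.57, 0.26, -0.03, 0.2, 0, 0, 0, 0.76, 0.26, -0.03, 0.2, 0, 0, 0, 0.95, 0.26, -0.03, 0.2, 0, 0, 0, 1]}}

```text
time_s: 11.45
position: [0.5003, -0.1686, 0.1888]
tool_rot: [[-0.818, 0.575, -0.001], [0.575, 0.818, 0.001], [0.002, -0.0, -1.0]]
ft_force: [0.2, 0.1, 0.3]
grip_width: 0.0224
```

{"fn": "step_arm", "kwargs": {"steps": [0.26, 0, 0, 0, 0, 0, 0.19, 0.26, 0, 0, 0, 0, 0, 0.38, 0.26, 0, 0, 0, 0, 0, 0.57, 0.26, 0, 0, 0, 0, 0, 0.76, 0.26, 0, 0, 0, 0, 0, 0.95, 0.26, 0, 0, 0, 0, 0, 1]}}

```text
time_s: 12.05
position: [0.5003, -0.1687, 0.1888]
tool_rot: [[-0.172, 0.985, -0.002], [0.985, 0.172, 0.001], [0.001, -0.001, -1.0]]
ft_force: [-0.9, 0.4, -0.5]
grip_width: 0.0218
```

{"fn": "step_arm", "kwargs": {"steps": [0.26, 0, 0, 0, 0, 0, 0.19, 0.26, 0, 0, 0, 0, 0, 0.38, 0.26, 0, 0, 0, 0, 0, 0.57, 0.26, 0, 0, 0, 0, 0, 0.76, 0.26, 0, 0, 0, 0, 0, 0.95, 0.26, 0, 0, 0, 0, 0, 1, 0.26, 0, 0, 0, 0, 0, 1]}}

```text
time_s: 12.75
position: [0.5003, -0.1687, 0.1889]
tool_rot: [[0.572, 0.821, -0.001], [0.821, -0.572, 0.001], [-0.0, -0.002, -1.0]]
ft_force: [-0.4, -0.1, -0.2]
grip_width: 0.0219
```

```bash
python3 st.py
python3 - <<'E'
from h import *
im,d=imaging.get_image('wrist'); c=imaging.get_calibration('wrist'); cv2.imwrite('pics/i_w.png',im)
for n,z in dict(wing1=.148,cap=.113,dog_pivot=.126,dog_tip=.126,neck=.113).items():
    for r in imaging.pinpoint('wrist',n)[:4]: print(n,round(r['score'],2),np.round(r['pixel'],1),unproj(c,r['pixel'],z).round(4))
im,d=imaging.get_image('scene'); cv2.imwrite('pics/i_sc.png',im)
E
```

```text
t 12.75 p [ 0.5003 -0.1687  0.1889] q [-31.5  22.6  83.5  -0.   74.    3.4] yaw 55.14 tilt [-1.4e-03  8.0e-04 -1.0e+00] F [-0.4 -0.1 -0.2] w 0.0219
wing1 0.84 [266.5  34.8] [ 0.5392 -0.0703  0.148 ]
wing1 0.64 [535.2 374.2] [ 0.561  -0.3281  0.148 ]
cap 0.56 [457.2 348.6] [ 0.5248 -0.3154  0.113 ]
dog_pivot 0.93 [341.4  89.6] [ 0.5548 -0.1105  0.126 ]
dog_pivot 0.25 [184.2  84.9] [ 0.4871 -0.0602  0.126 ]
dog_pivot 0.18 [270.  130.3] [ 0.5103 -0.1059  0.126 ]
dog_tip 0.61 [268.7 128.1] [ 0.5104 -0.1045  0.126 ]
```

View pics/i_w.png

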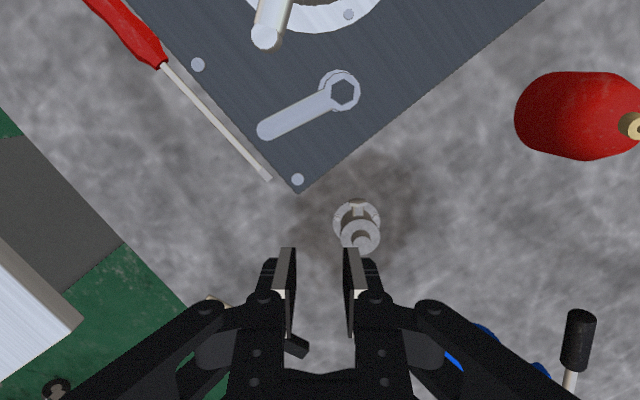

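```bash
python3 mv.py .5436 -.0655 .185 36; python3 mv.py .5436 -.0655 .148 36
```

```text
shift [ 0.365 -0.079  0.016] turn [-0.     0.     0.426] dist 0.112
shift [ 0.365 -0.079  0.139] turn [-0.     0.     0.426] dist 0.119
```

{"fn": "step_arm", "kwargs": {"steps": [0.26, 0.12, -0.03, 0.02, 0, 0, 0.18, 0.26, 0.24, -0.05, 0.02, 0, 0, 0.36, 0.26, 0.365, -0.08, 0.02, 0, 0, 0.43, 0.26, 0.365, -0.08, 0.02, 0, 0, 0.43, 0.26, 0.365, -0.08, 0.02, 0, 0, 0.43]}}

```text
time_s: 13.6
position: [0.5435, -0.0648, 0.1837]
tool_rot: [[0.81, 0.587, -0.0], [0.587, -0.81, -0.0], [-0.0, 0.0, -1.0]]
ft_force: [-0.9, -0.4, 0.7]
grip_width: 0.0222
```

```bash
python3 st.py
python3 - <<'E'
from h import *
im,d=imaging.get_image('wrist'); c=imaging.get_calibration('wrist'); cv2.imwrite('pics/j_w.png',im)
E
python3 st.py
```

```text
t 13.6 p [ 0.5435 -0.0648  0.1837] q [-19.2  24.7  80.9  -0.   74.4  34.9] yaw 35.94 tilt [-2.e-04 -2.e-04 -1.e+00] F [-0.9 -0.4  0.7] w 0.0222
t 13.65 p [ 0.5434 -0.0656  0.1838] q [-19.3  24.7  80.9  -0.   74.4  34.9] yaw 35.86 tilt [-2.e-04 -3.e-04 -1.e+00] F [-0.3  0.5  0.1] w 0.0224
```

View pics/j_w.png

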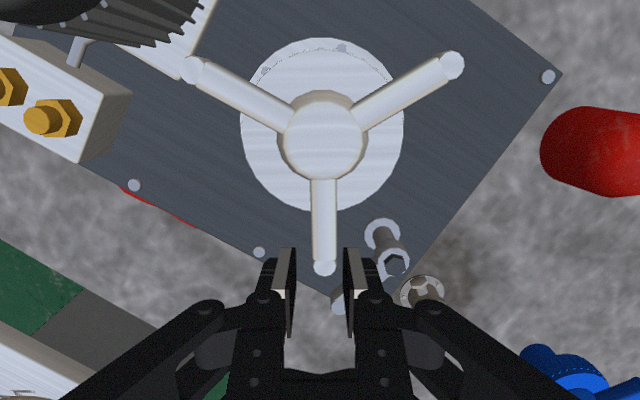

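Run:
```python
from h import *
c=imaging.get_calibration('wrist'); s=env.observe(); R=s['tool_rot'];p=s['position']
for q in [(.011,.011,.015),(-.011,.011,.015),(.011,.011,-.02),(0,0,.0)]: print(q,proj(c,p+R@np.array(q)).round(1))
n=np.array([.59,-.032,.157])
for r in (0,.046,.057,.068,.07):
  a=np.radians(-144); print(r,proj(c,n+[r*np.cos(a),r*np.sin(a),0]).round(1))
```

```text
(0.011, 0.011, 0.015) [[343.7 244.7]]
(-0.011, 0.011, 0.015) [[342.6 285.8]]
(0.011, 0.011, -0.02) [[350.4 288. ]]
(0, 0, 0.0) [[320.  283.4]]
0 [[320.1 139.8]]
0.046 [[320.2 233.1]]
0.057 [[320.3 253. ]]
0.068 [[320.3 272. ]]
0.07 [[320.3 275.4]]
```

{"fn": "step_arm", "kwargs": {"steps": [0.26, 0, 0, 0.06, 0, 0, 0, 0.26, 0, 0, 0.12, 0, 0, 0, 0.26, 0, 0, 0.12, 0, 0, 0, 0.26, 0, 0, 0.12, 0, 0, 0]}}

```text
time_s: 14.05
position: [0.5434, -0.0662, 0.1482]
tool_rot: [[0.812, 0.584, 0.0], [0.584, -0.812, -0.0], [-0.0, 0.0, -1.0]]
ft_force: [0.8, 0.7, 0.3]
grip_width: 0.0222
```

```bash
python3 st.py
```

```text
t 14.05 p [ 0.5434 -0.0662  0.1482] q [-19.3  26.9  83.8  -0.   69.3  34.9] yaw 35.75 tilt [ 0.e+00 -1.e-04 -1.e+00] F [0.8 0.7 0.3] w 0.0222
```

{"fn": "step_arm", "kwargs": {"steps": [0.26, 0.001, 0.017, 0, 0, 0, -0.11, 0.26, 0.003, 0.033, 0, 0, 0, -0.22, 0.26, 0.006, 0.049, 0, 0, 0, -0.33, 0.26, 0.011, 0.065, 0, 0, 0, -0.44, 0.26, 0.018, 0.08, 0, 0, 0, -0.56, 0.26, 0.025, 0.095, 0, 0, 0, -0.67, 0.26, 0.034, 0.109, 0, 0, 0, -0.78, 0.26, 0.044, 0.122, 0, 0, 0, -0.89, 0.26, 0.044, 0.122, 0, 0, 0, -0.89, 0.26, 0.044, 0.122, 0, 0, 0, -0.89]}}

```text
time_s: 15.05
position: [0.5757, -0.0876, 0.1486]
tool_rot: [[0.247, 0.969, 0.001], [0.969, -0.247, -0.0], [-0.0, 0.001, -1.0]]
ft_force: [-0.5, -0.2, 0.7]
grip_width: 0.0223
```

```bash
python3 st.py
python3 - <<'E'
from h import *
im,d=imaging.get_image('wrist'); cv2.imwrite('pics/k_w.png',im)
E
```

```text
t 15.05 p [ 0.5757 -0.0876  0.1486] q [-20.3  30.   78.    0.   71.9  -6. ] yaw 75.71 tilt [ 1.2e-03 -4.0e-04 -1.0e+00] F [-0.5 -0.2  0.7] w 0.0223
```

View pics/k_w.png

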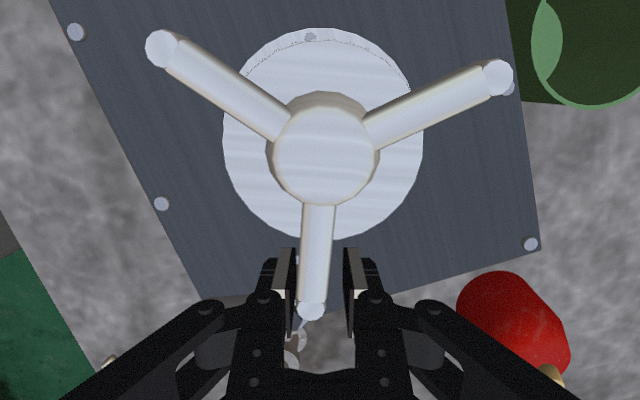

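{"fn": "step_arm", "kwargs": {"steps": [0.26, 0.001, 0.017, 0, 0, 0, -0.11, 0.26, 0.003, 0.033, 0, 0, 0, -0.22, 0.26, 0.006, 0.049, 0, 0, 0, -0.33, 0.26, 0.011, 0.065, 0, 0, 0, -0.44, 0.26, 0.014, 0.072, 0, 0, 0, -0.5, 0.26, 0.018, 0.08, 0, 0, 0, -0.56, 0.26, 0.021, 0.086, 0, 0, 0, -0.6, 0.26, 0.021, 0.086, 0, 0, 0, -0.6, 0.26, 0.021, 0.086, 0, 0, 0, -0.6]}}

```text
time_s: 16.0
position: [0.6021, -0.0874, 0.148]
tool_rot: [[-0.221, 0.975, 0.0], [0.975, 0.221, 0.0], [-0.0, 0.0, -1.0]]
ft_force: [-0.8, -0.4, -0.3]
grip_width: 0.0224
```

```bash
python3 st.py
python3 - <<'E'
from h import *
import pickle
im,d=imaging.get_image('wrist'); cv2.imwrite('pics/l_w.png',im); pickle.dump((im,d,imaging.get_calibration('wrist')),open('l_w.pkl','wb'))
c=imaging.get_calibration('wrist')
m=d[130:165,300:340]; print(np.median([unproj(c,(u,v),depth=d[v,u])[2] for u in range(305,335,4) for v in range(130,160,4)]))
im,d=imaging.get_image('side'); cv2.imwrite('pics/l_s.png',cv2.resize(im[150:290,250:420],None,fx=4,fy=4,interpolation=cv2.INTER_CUBIC))
E
```

```text
t 16.0 p [ 0.6021 -0.0874  0.148 ] q [-19.4  32.4  73.5   0.   74.1 -32.2] yaw 102.78 tilt [ 2.e-04  0.e+00 -1.e+00] F [-0.8 -0.4 -0.3] w 0.0224
0.15099937197203178
```

View pics/l_w.png

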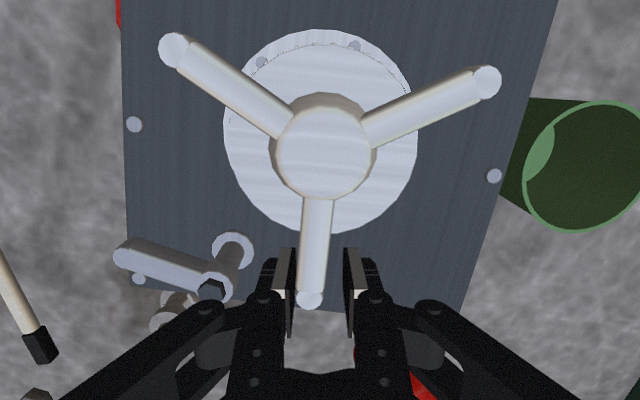

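View pics/l_s.png

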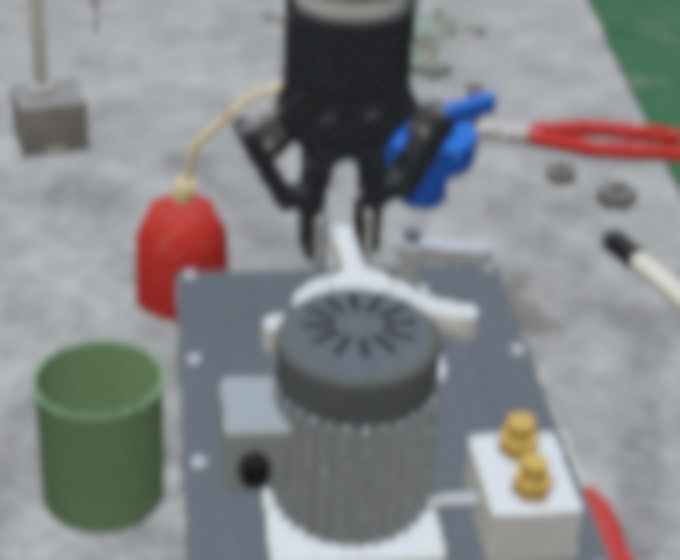

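Run:
```python
from h import *
import pickle
for f,uu,vv in (('c_w.pkl',(360,395),(60,95)),('l_w.pkl',(305,340),(135,165))):
    im,d,c=pickle.load(open(f,'rb'))
    P=np.array([unproj(c,(u,v),depth=d[v,u]) for u in range(*uu,4) for v in range(*vv,4) if d[v,u]>0]); print(f,np.median(P,0))
im,d,c=pickle.load(open('l_w.pkl','rb'))
n=np.array([.59,-.032]); 
for r in imaging.pinpoint('wrist','wing1')[:4]:
    P=unproj(c,r['pixel'],.140); v=P[:2]-n; print(round(r['score'],2),P.round(4),np.degrees(np.arctan2(v[1],v[0])).round(1),np.hypot(*v).round(4))
```

```text
c_w.pkl [ 0.58912771 -0.03585585  0.15967617]
l_w.pkl [ 0.58928882 -0.02956159  0.15128092]
0.92 [0.6393 0.0045 0.14  ] 36.5 0.0613
0.67 [ 0.5345 -0.0082  0.14  ] 156.8 0.0604
0.66 [ 0.5986 -0.0926  0.14  ] -81.9 0.0612
```

{"fn": "step_arm", "kwargs": {"steps": [0.26, 0.001, -0.017, 0, 0, 0, 0.11, 0.26, 0.003, -0.033, 0, 0, 0, 0.22, 0.26, 0.006, -0.049, 0.003, 0, 0, 0.33, 0.26, 0.011, -0.065, 0.006, 0, 0, 0.44, 0.26, 0.018, -0.08, 0.009, 0, 0, 0.56, 0.26, 0.025, -0.095, 0.011, 0, 0, 0.67, 0.26, 0.034, -0.109, 0.013, 0, 0, 0.78, 0.26, 0.044, -0.122, 0.015, 0, 0, 0.89, 0.26, 0.044, -0.122, 0.015, 0, 0, 0.89]}}

```text
time_s: 17.05
position: [0.5633, -0.0825, 0.1435]
tool_rot: [[0.458, 0.889, 0.0], [0.889, -0.458, 0.0], [0.0, 0.0, -1.0]]
ft_force: [0.0, 0.2, 0.3]
grip_width: 0.0225
```

```bash
python3 st.py
python3 - <<'E'
from h import *
im,d=imaging.get_image('wrist'); cv2.imwrite('pics/m_w.png',im)
E
```

```text
t 17.05 p [ 0.5633 -0.0825  0.1435] q [-20.2  29.1  80.6   0.   70.3   7. ] yaw 62.75 tilt [ 1.e-04  0.e+00 -1.e+00] F [0.  0.2 0.3] w 0.0225
```

View pics/m_w.png

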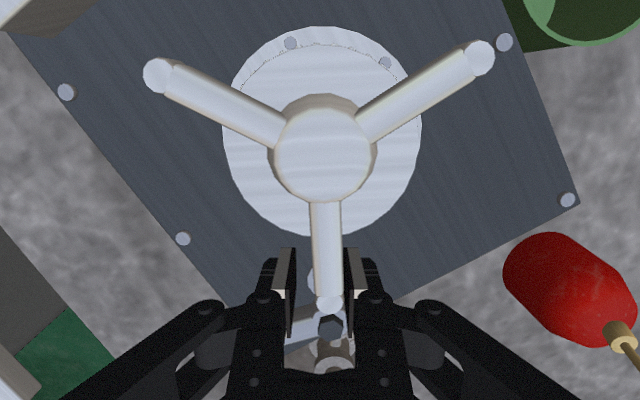

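{"fn": "step_arm", "kwargs": {"steps": [0.26, 0.001, -0.017, 0, 0, 0, 0.11, 0.26, 0.003, -0.033, 0, 0, 0, 0.22, 0.26, 0.006, -0.049, 0, 0, 0, 0.33, 0.26, 0.011, -0.065, 0, 0, 0, 0.44, 0.26, 0.018, -0.08, 0, 0, 0, 0.56, 0.26, 0.025, -0.095, 0, 0, 0, 0.67, 0.26, 0.034, -0.109, 0, 0, 0, 0.78, 0.26, 0.044, -0.122, 0, 0, 0, 0.89, 0.26, 0.049, -0.127, 0, 0, 0, 0.93, 0.26, 0.049, -0.127, 0, 0, 0, 0.93]}}

```text
time_s: 18.1
position: [0.5365, -0.0522, 0.1433]
tool_rot: [[0.933, 0.359, -0.0], [0.359, -0.933, -0.0], [-0.0, 0.0, -1.0]]
ft_force: [0.0, 0.6, -0.1]
grip_width: 0.022
```

```bash
python3 st.py
```

```text
t 18.1 p [ 0.5365 -0.0522  0.1433] q [-18.1  26.5  85.5  -0.   68.   50.8] yaw 21.06 tilt [-0.e+00 -1.e-04 -1.e+00] F [ 0.   0.6 -0.1] w 0.022
```

{"fn": "step_arm", "kwargs": {"steps": [0.26, 0, -0.007, 0, 0, 0, 0.045, 0.26, 0, -0.013, 0, 0, 0, 0.09, 0.26, 0.001, -0.02, 0, 0, 0, 0.135, 0.26, 0.001, -0.02, 0, 0, 0, 0.135]}}

```text
time_s: 18.5
position: [0.5348, -0.0473, 0.1435]
tool_rot: [[0.966, 0.258, 0.001], [0.258, -0.966, -0.002], [0.0, 0.002, -1.0]]
ft_force: [-0.8, -4.4, -0.4]
grip_width: 0.0225
```

```bash
python3 st.py
python3 - <<'E'
from h import *
import pickle
im,d=imaging.get_image('wrist'); cv2.imwrite('pics/n_w.png',im);c=imaging.get_calibration('wrist'); pickle.dump((im,d,c),open('n_w.pkl','wb'))
n=np.array([.59,-.032]); 
for r in imaging.pinpoint('wrist','wing1')[:4]:
    P=unproj(c,r['pixel'],.135); v=P[:2]-n; print(round(r['score'],2),np.round(r['pixel']),P.round(4),np.degrees(np.arctan2(v[1],v[0])).round(1),np.hypot(*v).round(4))
P=np.array([unproj(c,(u,v),depth=d[v,u]) for u in range(305,340,4) for v in range(135,165,4) if d[v,u]>0]); print(np.median(P,0))
E
```

```text
t 18.5 p [ 0.5348 -0.0473  0.1435] q [-17.7  26.3  85.9  -0.1  67.8  57.4] yaw 14.98 tilt [ 5.0e-04 -1.6e-03 -1.0e+00] F [-0.8 -4.4 -0.4] w 0.0225
0.83 [455.  51.] [ 0.6378 -0.0715  0.135 ] -39.6 0.062
0.76 [328. 284.] [ 0.5302 -0.0526  0.135 ] -161.0 0.0633
0.65 [174.  82.] [0.6001 0.0277 0.135 ] 80.4 0.0606
[ 0.59165939 -0.03253165  0.146999  ]
```

View pics/n_w.png

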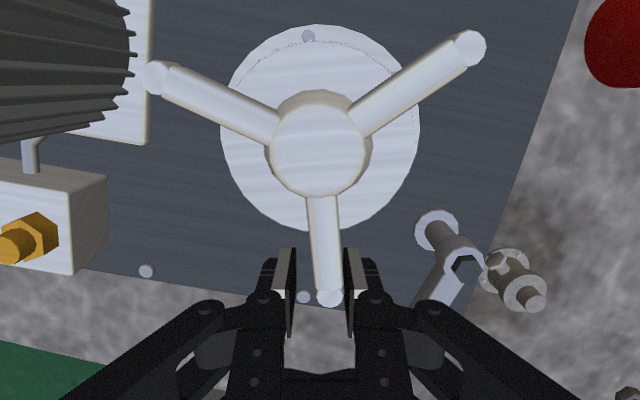

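{"fn": "step_arm", "kwargs": {"steps": [0.26, 0, -0.005, 0, 0, 0, 0.03, 0.26, 0, -0.01, 0, 0, 0, 0.06, 0.26, 0, -0.015, 0, 0, 0, 0.06, 0.26, 0, -0.015, 0, 0, 0, 0.06]}}

```text
time_s: 19.0
position: [0.5349, -0.0458, 0.1439]
tool_rot: [[0.977, 0.212, 0.004], [0.212, -0.977, -0.007], [0.002, 0.008, -1.0]]
ft_force: [2.7, -20.5, -2.4]
grip_width: 0.0222
```

```bash
python3 st.py
python3 - <<'E'
from h import *
im,d=imaging.get_image('wrist');c=imaging.get_calibration('wrist')
n=np.array([.59,-.032]); 
for r in imaging.pinpoint('wrist','wing1')[:4]:
    P=unproj(c,r['pixel'],.135); v=P[:2]-n; print(round(r['score'],2),np.round(r['pixel']),P.round(4),np.degrees(np.arctan2(v[1],v[0])).round(1),np.hypot(*v).round(4))
P=np.array([unproj(c,(u,v),depth=d[v,u]) for u in range(305,340,4) for v in range(135,165,4) if d[v,u]>0]); print(np.median(P,0))
E
```

```text
t 19.0 p [ 0.5349 -0.0458  0.1439] q [-17.4  26.2  86.   -0.4  67.5  60.5] yaw 12.25 tilt [ 0.0038 -0.0073 -1.    ] F [  2.7 -20.5  -2.4] w 0.0222
0.92 [166.  86.] [0.6015 0.0286 0.135 ] 79.2 0.0617
0.67 [329. 283.] [ 0.5302 -0.0514  0.135 ] -162.0 0.0629
0.62 [446.  50.] [ 0.6363 -0.072   0.135 ] -40.9 0.0612
[ 0.59237265 -0.0336329   0.14714769]
```

{"fn": "step_arm", "kwargs": {"steps": [0.26, 0, 0.015, 0, 0, 0, -0.06, 0.26, 0, 0.025, 0, 0, 0, -0.06, 0.26, 0, 0.025, -0.07, 0, 0, -0.06, 0.26, 0, 0.025, -0.15, 0, 0, -0.06, 0, 0, 0.025, -0.15, 0, 0, -0.06, 0, 0, 0.025, -0.15, 0, 0, -0.06]}}

```text
time_s: 19.7
position: [0.5348, -0.0491, 0.1882]
tool_rot: [[0.966, 0.257, 0.0], [0.257, -0.966, 0.001], [0.0, -0.001, -1.0]]
ft_force: [-0.5, 0.1, -0.8]
grip_width: -0.0004
```

```bash
python3 st.py
python3 - <<'E'
from h import *
import pickle
im,d=imaging.get_image('wrist');c=imaging.get_calibration('wrist');cv2.imwrite('pics/o_w.png',im)
n=np.array([.59,-.032]); 
for r in imaging.pinpoint('wrist','wing1')[:4]:
    P=unproj(c,r['pixel'],.135); v=P[:2]-n; print(round(r['score'],2),np.round(r['pixel']),P.round(4),np.degrees(np.arctan2(v[1],v[0])).round(1),np.hypot(*v).round(4))
for n in('dog_pivot','dog_tip'):
  for r in imaging.pinpoint('wrist',n)[:2]: print(n,round(r['score'],2),np.round(r['pixel']),unproj(c,r['pixel'],.126).round(4))
E
```

```text
t 19.7 p [ 0.5348 -0.0491  0.1882] q [-17.9  23.5  82.2   0.   74.3  57.2] yaw 14.89 tilt [ 1.e-04  6.e-04 -1.e+00] F [-0.5  0.1 -0.8] w -0.0004
0.91 [204.  82.] [0.5992 0.0284 0.135 ] 81.3 0.0611
0.74 [634. 302.] [ 0.5383 -0.26    0.135 ] -102.8 0.2338
0.56 [325. 239.] [ 0.5313 -0.053   0.135 ] -160.3 0.0624
dog_pivot 0.81 [428. 222.] [ 0.5537 -0.1114  0.126 ]
dog_tip 0.98 [394. 282.] [ 0.509  -0.1055  0.126 ]
```

View pics/o_w.png

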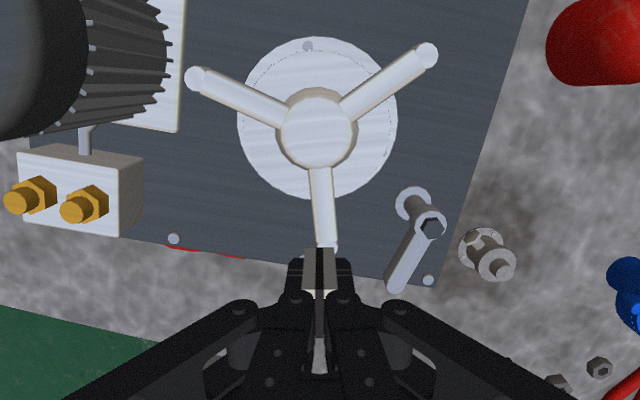

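```bash
cat > dog.py <<'E'
import sys
from h import *
from scipy.spatial.transform import Rotation as Ro
def pose(b,off,z,rad=.032):
    a=np.radians(b);u=np.array([np.cos(a),np.sin(a)]);n=np.array([-np.sin(a),np.cos(a)])
    p=np.array([.5545,-.111])+rad*u+off*n
    y=a-np.pi
    return np.r_[p,z],np.array([[np.cos(y),np.sin(y),0],[np.sin(y),-np.cos(y),0],[0,0,-1]])
s=env.observe();R=s['tool_rot'];p=s['position']
for a in sys.argv[1:]:
    b,o,z=map(float,a.split(','))
    P,G=pose(b,o,z)
    print(a,P.round(4),'shift',(R.T@(P-p)/.3).round(3),'turn',(np.degrees(Ro.from_matrix(R.T@G).as_rotvec())/45).round(3))
E
python3 dog.py 172.5,.027,.185 172.5,.027,.138
```

```text
172.5,.027,.185 [ 0.5192 -0.1336  0.185 ] shift [-0.122  0.258  0.008] turn [-0.001  0.002  0.497]
172.5,.027,.138 [ 0.5192 -0.1336  0.138 ] shift [-0.121  0.259  0.165] turn [-0.001  0.002  0.497]
```

{"fn": "step_arm", "kwargs": {"steps": [0, -0.06, 0.13, 0, 0, 0, 0.18, 0, -0.12, 0.26, 0, 0, 0, 0.36, 0, -0.12, 0.26, 0, 0, 0, 0.5, 0, -0.12, 0.26, 0, 0, 0, 0.5, 0, -0.12, 0.26, 0.1, 0, 0, 0.5, 0, -0.12, 0.26, 0.16, 0, 0, 0.5, 0, -0.12, 0.26, 0.165, 0, 0, 0.5, 0, -0.12, 0.26, 0.165, 0, 0, 0.5]}}

```text
time_s: 20.7
position: [0.5203, -0.1336, 0.1389]
tool_rot: [[0.992, -0.13, -0.0], [-0.13, -0.992, 0.0], [-0.0, -0.0, -1.0]]
ft_force: [-0.5, -0.5, 0.3]
grip_width: 0.0001
```

```bash
python3 st.py
python3 - <<'E'
from h import *
im,d=imaging.get_image('wrist');cv2.imwrite('pics/p_w.png',im)
E
python3 dog.py 168,.021,.138 160,.0205,.138 152,.0205,.138 144,.0205,.138 136,.0205,.138 130,.0205,.138
```

```text
t 20.7 p [ 0.5203 -0.1336  0.1389] q [-27.   26.6  86.1   0.   67.3  70.4] yaw -7.47 tilt [-4.e-04  3.e-04 -1.e+00] F [-0.5 -0.5  0.3] w 0.0001
168,.021,.138 [ 0.5188 -0.1249  0.138 ] shift [-0.01  -0.029  0.005] turn [ 0.    -0.001  0.1  ]
160,.0205,.138 [ 0.5174 -0.1193  0.138 ] shift [-0.017 -0.047  0.005] turn [ 0.    -0.001  0.278]
152,.0205,.138 [ 0.5166 -0.1141  0.138 ] shift [-0.022 -0.064  0.005] turn [ 0.    -0.001  0.456]
144,.0205,.138 [ 0.5166 -0.1088  0.138 ] shift [-0.024 -0.081  0.005] turn [ 0.    -0.001  0.633]
136,.0205,.138 [ 0.5172 -0.1035  0.138 ] shift [-0.024 -0.099  0.005] turn [-0.    -0.001  0.811]
130,.0205,.138 [ 0.5182 -0.0997  0.138 ] shift [-0.023 -0.112  0.005] turn [-0.    -0.001  0.944]
```

View pics/p_w.png

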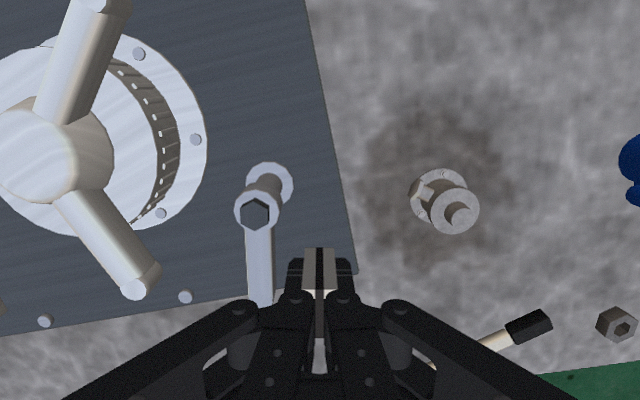

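{"fn": "step_arm", "kwargs": {"steps": [0, -0.01, -0.03, 0.003, 0, 0, 0.1, 0, -0.013, -0.038, 0.003, 0, 0, 0.19, 0, -0.017, -0.047, 0.003, 0, 0, 0.28, 0, -0.02, -0.055, 0.003, 0, 0, 0.37, 0, -0.022, -0.064, 0.003, 0, 0, 0.46, 0, -0.023, -0.073, 0.003, 0, 0, 0.55, 0, -0.024, -0.081, 0.003, 0, 0, 0.63, 0, -0.024, -0.09, 0.003, 0, 0, 0.72, 0, -0.024, -0.099, 0.003, 0, 0, 0.81, 0, -0.024, -0.099, 0.003, 0, 0, 0.81]}}

```text
time_s: 21.75
position: [0.5174, -0.1037, 0.1391]
tool_rot: [[0.719, -0.695, 0.002], [-0.695, -0.719, -0.001], [0.002, -0.001, -1.0]]
ft_force: [0.5, -0.2, 1.4]
grip_width: -0.0
```

```bash
python3 st.py
python3 - <<'E'
from h import *
im,d=imaging.get_image('wrist');cv2.imwrite('pics/q_w.png',im)
E
python3 dog.py 130,.0205,.138 124,.0205,.138 118,.0205,.138 113,.0205,.138 110,.0205,.138 107,.0205,.138 104,.0205,.138
```

```text
t 21.75 p [ 0.5174 -0.1037  0.1391] q [-24.2  25.7  87.7  -0.   66.4 109.8] yaw -44.03 tilt [ 0.0019 -0.0011 -1.    ] F [ 0.5 -0.2  1.4] w -0.0
130,.0205,.138 [ 0.5182 -0.0997  0.138 ] shift [-0.007 -0.012  0.003] turn [-0.001 -0.002  0.135]
124,.0205,.138 [ 0.5196 -0.0959  0.138 ] shift [-0.013 -0.024  0.003] turn [-0.001 -0.002  0.268]
118,.0205,.138 [ 0.5214 -0.0924  0.138 ] shift [-0.017 -0.036  0.003] turn [-0.001 -0.002  0.402]
113,.0205,.138 [ 0.5231 -0.0896  0.138 ] shift [-0.019 -0.047  0.003] turn [-0.001 -0.002  0.513]
110,.0205,.138 [ 0.5243 -0.0879  0.138 ] shift [-0.02  -0.054  0.003] turn [-0.001 -0.002  0.58 ]
107,.0205,.138 [ 0.5255 -0.0864  0.138 ] shift [-0.021 -0.06   0.003] turn [-0.001 -0.002  0.646]
104,.0205,.138 [ 0.5269 -0.0849  0.138 ] shift [-0.021 -0.067  0.003] turn [-0.001 -0.002  0.713]
```

View pics/q_w.png

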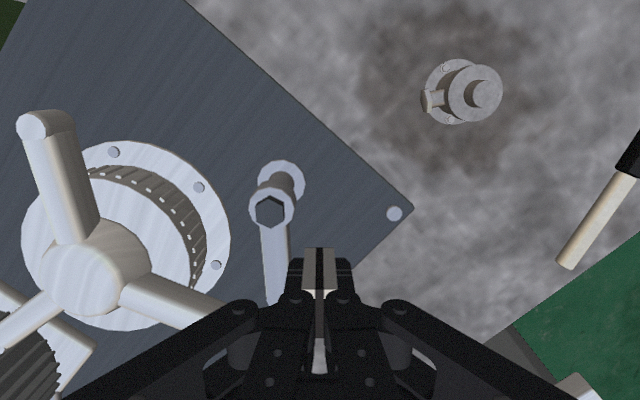

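{"fn": "step_arm", "kwargs": {"steps": [0, -0.007, -0.012, 0, 0, 0, 0.13, 0, -0.013, -0.024, 0, 0, 0, 0.27, 0, -0.017, -0.036, 0, 0, 0, 0.4, 0, -0.019, -0.047, 0, 0, 0, 0.51, 0, -0.02, -0.054, 0, 0, 0, 0.58, 0, -0.02, -0.054, 0, 0, 0, 0.58]}}

```text
time_s: 22.4
position: [0.5243, -0.088, 0.1386]
tool_rot: [[0.341, -0.94, 0.001], [-0.94, -0.341, -0.001], [0.001, -0.001, -1.0]]
ft_force: [-0.3, -0.3, 1.5]
grip_width: -0.0002
```

```bash
python3 st.py
python3 - <<'E'
from h import *
im,d=imaging.get_image('wrist');c=imaging.get_calibration('wrist');cv2.imwrite('pics/r_w.png',im)
for n in('dog_pivot','dog_tip'):
  for r in imaging.pinpoint('wrist',n)[:2]: print(n,round(r['score'],2),np.round(r['pixel']),unproj(c,r['pixel'],.126).round(4))
E
```

```text
t 22.4 p [ 0.5243 -0.088   0.1386] q [-22.3  26.1  87.1  -0.   66.7 137.8] yaw -70.06 tilt [ 1.3e-03 -6.0e-04 -1.0e+00] F [-0.3 -0.3  1.5] w -0.0002
dog_pivot 0.71 [275. 204.] [ 0.5528 -0.1113  0.126 ]
dog_tip 0.97 [281. 291.] [ 0.5369 -0.0704  0.126 ]
```

View pics/r_w.png

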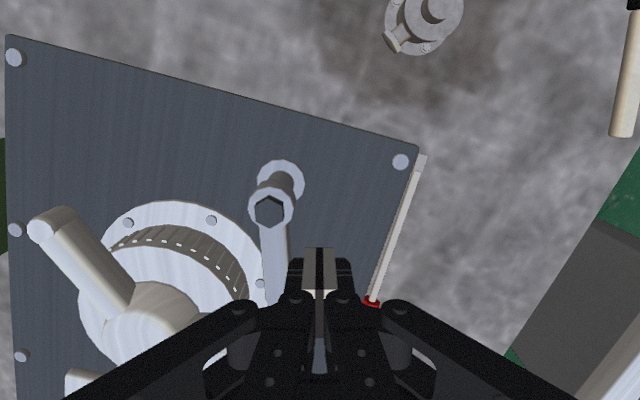

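{"fn": "step_arm", "kwargs": {"steps": [0, 0, -0.007, 0, 0, 0, 0.03, 0, 0, -0.014, 0, 0, 0, 0.06, 0, 0, -0.02, 0, 0, 0, 0.06, 0, 0, -0.02, 0, 0, 0, 0.06]}}

```text
time_s: 22.95
position: [0.5262, -0.0864, 0.1376]
tool_rot: [[0.295, -0.956, -0.009], [-0.956, -0.295, -0.001], [-0.002, 0.009, -1.0]]
ft_force: [-19.1, -6.0, 9.1]
grip_width: 0.0001
```

```bash
python3 st.py
```

```text
t 22.95 p [ 0.5262 -0.0864  0.1376] q [-21.9  26.6  86.5  -0.3  67.4 141. ] yaw -72.86 tilt [-9.4e-03 -8.0e-04 -1.0e+00] F [-19.1  -6.    9.1] w 0.0001
```

{"fn": "step_arm", "kwargs": {"steps": [0, 0, 0.02, 0, 0, 0, -0.06, 0, 0, 0.05, 0, 0, 0, -0.06, 0, 0, 0.06, 0, 0, 0, -0.06, 0, 0, 0.06, -0.08, 0, 0, -0.06, 0, 0, 0.06, -0.2, 0, 0, -0.06, 0, 0.1, 0.15, -0.35, 0, 0, -0.1, 0, 0.1, 0.2, -0.4, 0, 0, -0.2, 0, 0.1, 0.2, -0.4, 0, 0, -0.4, 0, 0.1, 0.2, -0.4, 0, 0, -0.4]}}

```text
time_s: 23.85
position: [0.4809, -0.1326, 0.2585]
tool_rot: [[0.575, -0.818, 0.001], [-0.818, -0.575, -0.001], [0.001, -0.001, -1.0]]
ft_force: [0.3, -0.0, -0.2]
grip_width: 0.0001
```

```bash
python3 st.py
python3 - <<'E'
from h import *
im,d=imaging.get_image('wrist');c=imaging.get_calibration('wrist');cv2.imwrite('pics/s_w.png',im)
n0=np.array([.59,-.032])
for n,z in(('dog_pivot',.126),('dog_tip',.126),('wing1',.135),('valve',0),('home_mark',.113)):
  for r in imaging.pinpoint('wrist',n)[:3]: 
    P=unproj(c,r['pixel'],z);v=P[:2]-n0;print(n,round(r['score'],2),np.round(r['pixel']),P.round(4),np.degrees(np.arctan2(v[1],v[0])).round(1))
im,d=imaging.get_image('side');cv2.imwrite('pics/s_s.png',im)
E
```

```text
t 23.85 p [ 0.4809 -0.1326  0.2585] q [-29.   16.2  81.1   0.   82.6 115.8] yaw -54.87 tilt [ 1.5e-03 -6.0e-04 -1.0e+00] F [ 0.3 -0.  -0.2] w 0.0001
dog_pivot 0.63 [227. 164.] [ 0.5526 -0.1094  0.126 ] -115.8
dog_tip 0.95 [218. 211.] [ 0.5388 -0.0706  0.126 ] -143.0
wing1 0.95 [102. 144.] [ 0.6373 -0.0717  0.135 ] -40.0
wing1 0.72 [ 98. 266.] [0.5988 0.0277 0.135 ] 81.6
wing1 0.65 [210. 235.] [ 0.5334 -0.0534  0.135 ] -159.3
valve 0.65 [350.  78.] [ 0.5043 -0.224   0.    ] -114.1
valve 0.58 [227. 161.] [ 0.5667 -0.0688  0.    ] -122.3
home_mark 0.89 [220. 226.] [ 0.5308 -0.0534  0.113 ] -160.1
```

View pics/s_w.png

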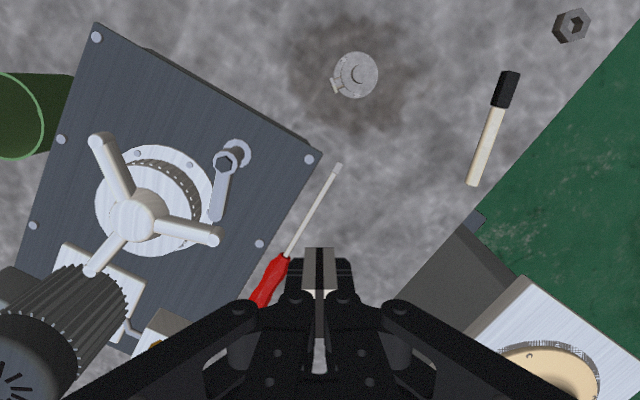

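View pics/s_s.png

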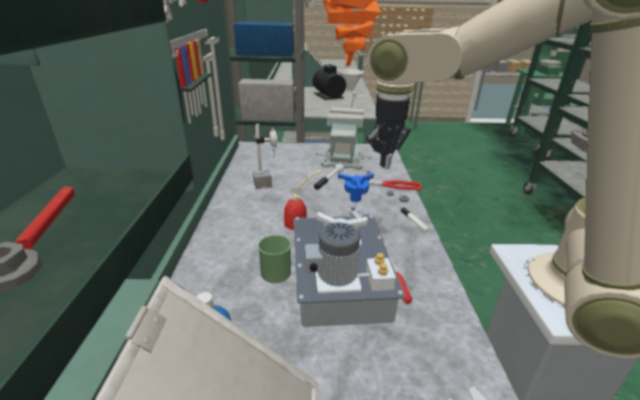

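{"fn": "step_arm", "kwargs": {"steps": [0, 0, 0, -0.05, 0, 0, 0, 0, 0, 0, -0.05, 0, 0, 0, 0, 0, 0, -0.05, 0, 0, 0]}}

```text
time_s: 24.5
position: [0.4811, -0.1322, 0.2726]
tool_rot: [[0.575, -0.818, 0.0], [-0.818, -0.575, -0.0], [0.0, -0.0, -1.0]]
ft_force: [-0.0, 0.3, -0.2]
grip_width: -0.0
```

Run:
```python
from rig import close_job
print(close_job())
```

```text
the job is handed in; nothing more can be done
None
```

The job is handed in at about 24.5 s of the 64 s allowed. All four steps look complete in my checks; the hand-in gave no verdict.

- **Valve body:** I drew it out from under the wing, lifted it and stood it on the bench at about (0.50, -0.23). The last wrist picture shows it upright.
- **Cap turned back:** I turned it anticlockwise with the part-open jaws around one wing, without lifting it. By depth it dropped about 8.4 mm, against the 8 mm expected.
- **Cap screwed home:** I turned it clockwise to a firm stop, which read about 20 N. The wings then lay at bearings of about -158 to -160 degrees; I put home at about -160. By depth the cap sat about 12.5 mm below where it started, against 13 mm.
- **Locking dog:** I pushed it in until it stopped firmly, again at about 20 N. The last picture puts its lever at 110 to 111 degrees. I put the full-in stop at 109.7, and the 1.46 rad limit at about 116. The dog was not fully out at the start; it was already about 0.5 rad in.
- **Oil can, tin and screwdriver:** they look unmoved in the pictures, but I did not measure them again at the end.
- **Arm:** it finished raised and clear of everything.

One check disagreed. The detected motor position gave a neck position about 9 mm off from the one given by the lid corners, dog pivot and cap. I used the second, and the wing grasps fitted it.

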